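Move the finishing supplies to the other rack in their order

TASK

The glue bottle, aerosol can, bulb carton and phial stand in the grey rack in the order in which they will be used, the first next to the red end plate. Move them to the blue rack on the narrow bench, keeping that order counted from the blue rack's own red end plate: one in each bay, upright, in the middle of the bay and standing on the base plate. Do not knock any of them over, and leave the blue tape and red screwdriver where they are.

Things in the scene. Friction and masses are not known exactly. Their poses are not given: they have to be found in the camera images.
- glue: White squeeze bottle of glue in the grey rack (a like one stands far back on the bench and is not meant), with a red pointed nozzle, green label: round, 42 mm in diameter, 153 mm high with the nozzle, parallel body up to about 90 mm, 0.11 kg. Origin: centre of its underside; z up along its axis.
- spray: Small light-blue aerosol can with a blue cap: round, 44 mm in diameter, 125 mm high (cap from 95 mm up, 41 mm in diameter), 0.2 kg. Origin: centre of its underside; z up.
- bulb: Small upright bulb carton, white above and orange-brown below: 44 x 44 mm square, 85 mm high, 0.06 kg, rigid. Origin: centre of its underside; x and y square to its sides, z up. It stands within 0.15 rad of square to the rack.
- phial: Yellow plastic phial with a green screw cap, standing on its base: round, 34 mm in diameter, 80 mm high (cap from 63 mm up), 0.07 kg. Origin: centre of its underside; z up.
- bench_rack: Fixed grey rack on the left bench: base 84 mm deep (x), 294 long (y), 8 thick; end plates 46 mm high, red at +y, grey at -y. Four bays, open to front and back, 68 mm wide, parted by fins 4 mm thick, 34 mm high above the bench. Origin: underside, centre; z up. Bay centres from the red end: x = 0, y = +0.108, +0.036, -0.036, -0.108. One thing in each bay, on a thin mat.
- shelf_rack: Fixed blue rack on the narrow right bench, empty at the start: same size and frame as bench_rack (top of base at z = 0.008; bay centres from the red end x = 0, y = +0.108, +0.036, -0.036, -0.108; red end plate at +y). It is turned about half round: its red end points to the robot's right, that of bench_rack to the left. A wall rises about 0.1 m behind it.
- mat_glue: Thin light brown cork mat, 78 x 62 x 3 mm, fixed in the bay of bench_rack in which the glue bottle stands at the start (its top is 11 mm above the bench); it stays there. Origin: centre of its underside; axes parallel to the rack's.
- mat_spray: Thin black mat, 78 x 62 x 3 mm, fixed in the bay of bench_rack in which the aerosol can stands at the start (its top is 11 mm above the bench); it stays there. Origin: centre of its underside; axes parallel to the rack's.
- mat_bulb: Thin green mat, 78 x 62 x 3 mm, fixed in the bay of bench_rack in which the bulb carton stands at the start (its top is 11 mm above the bench); it stays there. Origin: centre of its underside; axes parallel to the rack's.
- mat_phial: Thin white mat, 78 x 62 x 3 mm, fixed in the bay of bench_rack in which the phial stands at the start (its top is 11 mm above the bench); it stays there. Origin: centre of its underside; axes parallel to the rack's.
- tape: Bystander: roll of blue tape lying flat on the big bench behind the grey rack, 52 mm in diameter, 19 mm high. Origin: centre of its underside.
- driver: Bystander: red-handled screwdriver lying on the big bench left of the grey rack, 186 mm long. Origin: centre, at its underside.
Mind the look-alikes: they are no part of the job. What is shaped like the spray but purple or turquoise is not meant.

How it is judged (in metres and radians):
At the end, for the whole second after the job is handed in: Each thing stands at rest and upright (within 0.1 rad) on the blue base plate (within 4 mm), in the bay with the same number from the red end as its bay in the grey rack at the start (where its mat lies), within 15 mm of the bay centre along and across (x of glue in the frame of shelf_rack between -0.015 and 0.015 m and z of glue in the frame of shelf_rack between 0.004 and 0.012 m and angle between each of glue, spray, bulb, phial's own z axis and vertical below 0.1 rad and linear speed of each of glue, spray, bulb, phial below 0.02 m/s and angular speed of each of glue, spray, bulb, phial below 0.2 rad/s and ((y of mat_glue in the frame of bench_rack between 0.088 and 0.128 m and y of glue in the frame of shelf_rack between 0.093 and 0.123 m) or (y of mat_glue in the frame of bench_rack between 0.016 and 0.056 m and y of glue in the frame of shelf_rack between 0.021 and 0.051 m) or (y of mat_glue in the frame of bench_rack between -0.056 and -0.016 m and y of glue in the frame of shelf_rack between -0.051 and -0.021 m) or (y of mat_glue in the frame of bench_rack between -0.128 and -0.088 m and y of glue in the frame of shelf_rack between -0.123 and -0.093 m)) and x of spray in the frame of shelf_rack between -0.015 and 0.015 m and z of spray in the frame of shelf_rack between 0.004 and 0.012 m and ((y of mat_spray in the frame of bench_rack between 0.088 and 0.128 m and y of spray in the frame of shelf_rack between 0.093 and 0.123 m) or (y of mat_spray in the frame of bench_rack between 0.016 and 0.056 m and y of spray in the frame of shelf_rack between 0.021 and 0.051 m) or (y of mat_spray in the frame of bench_rack between -0.056 and -0.016 m and y of spray in the frame of shelf_rack between -0.051 and -0.021 m) or (y of mat_spray in the frame of bench_rack between -0.128 and -0.088 m and y of spray in the frame of shelf_rack between -0.123 and -0.093 m)) and x of bulb in the frame of shelf_rack between -0.015 and 0.015 m and z of bulb in the frame of shelf_rack between 0.004 and 0.012 m and ((y of mat_bulb in the frame of bench_rack between 0.088 and 0.128 m and y of bulb in the frame of shelf_rack between 0.093 and 0.123 m) or (y of mat_bulb in the frame of bench_rack between 0.016 and 0.056 m and y of bulb in the frame of shelf_rack between 0.021 and 0.051 m) or (y of mat_bulb in the frame of bench_rack between -0.056 and -0.016 m and y of bulb in the frame of shelf_rack between -0.051 and -0.021 m) or (y of mat_bulb in the frame of bench_rack between -0.128 and -0.088 m and y of bulb in the frame of shelf_rack between -0.123 and -0.093 m)) and x of phial in the frame of shelf_rack between -0.015 and 0.015 m and z of phial in the frame of shelf_rack between 0.004 and 0.012 m and ((y of mat_phial in the frame of bench_rack between 0.088 and 0.128 m and y of phial in the frame of shelf_rack between 0.093 and 0.123 m) or (y of mat_phial in the frame of bench_rack between 0.016 and 0.056 m and y of phial in the frame of shelf_rack between 0.021 and 0.051 m) or (y of mat_phial in the frame of bench_rack between -0.056 and -0.016 m and y of phial in the frame of shelf_rack between -0.051 and -0.021 m) or (y of mat_phial in the frame of bench_rack between -0.128 and -0.088 m and y of phial in the frame of shelf_rack between -0.123 and -0.093 m))); the robot touches nothing.
It fails at once if one of the four things was knocked over (angle between any of glue, spray, bulb, phial's own z axis and vertical above 0.7 rad).
It fails at once if the blue tape or the red screwdriver was moved by more than 20 mm (distance of any of tape, driver from where it was at the start of the episode above 0.02 m).
It also fails if it takes over 122 s, if anything falls off the work surface, if the arm or the gripper's body presses on something with over 40 N, if the wrist force passes 120 N, or if a joint passes its speed limit or range.

ROBOT

A 6-joint arm with a two-finger parallel gripper is mounted at the origin on a cart in front of the work surface, level with it; the furniture and walls round the work are solid. World frame = base frame: x ahead of the robot, y to its left, z up, the work surface at z = 0. Lengths are in mm, angles in rad, forces in N, time in s.
With the tool pointing down it reaches from about 250 to 775 mm from the base axis. Payload 4 kg.
Tool frame: the origin (TCP) lies midway between the tips of the shut fingers; the grasp point (between the pads) lies 19 mm behind it; z points along the fingers, y is the line along which they close (so a half turn about z gives the same grasp; the last joint's range is limited). The gripper opens to 85 mm and grips with 20 to 120 N. Pads are 22 mm wide; open, the fingers measure 114 mm over their backs; the gripper's body (76 mm by 85 mm) begins 54 mm behind the grasp point. The pads swing forward as they close: fully open they stand 13 mm farther back than shut.
Start: joints at [1.064, 0.087, 1.371, -0, 1.684, -0.103], TCP at [216.114, 505.779, 231.341] pointing down, gripper open.
Joint ranges: [-3.1, 3.1], [-0.76, 2.03], [0.27, 2.55], [-1.08, 4.22], [0.17, 2.65], [-2.57, 2.57]. Speed limits (rad/s): [2.79, 2.79, 3.14, 3.14, 3.14, 3.14].

INTERFACE

Orientations are given as [roll, pitch, yaw] about the fixed x, y, z axes, in that order (R = Rz(yaw) Ry(pitch) Rx(roll)).
In Python, from plant import ctrl gives the robot as it stands.
- The arm moves only by the tool step_arm, never from a script. Its arguments are lists of equal length, an entry for each row: "slide": the shift along the tool's x, y, z in units of 40 mm (1.0 is 40 mm), a list of three; "angular": the turn, a rotation vector about the tool's x, y, z in units of 5 degrees (1.0 is 5 degrees), a list of three; "jaw": the opening, from 0 (shut) to 1 (fully open). A call has 1 to 5 rows; each row is the pose to reach, as a shift and turn from the pose commanded when the call began, along the tool's axes at that moment; what a row does not reach only later rows make up. A row lasts 1/12 s, in which the tool goes at most 41.7 mm and 7.16 degrees, less where a joint would pass 70% of its speed; a pose out of reach is approached as far as the arm can. A call with a gripper value outside its range is refused whole. The fingers move at their own pace and stop on an object; "squeeze" is the grip in N (left out, the last holds). Time passes only in rows, so rows that repeat a pose let the fingers close. It gives the time, the measured TCP pose, the force, the opening and the grip force at its end, in the units of the state.
- ctrl.get_state(): the state, without advancing time (a new reading comes with each control period).
- ctrl.capture(name): name is "scene" or "top" or "wrist"; returns the picture (480x640x3 uint8, red, green, blue); there is no depth.
- ctrl.get_calibration(name): a dict with "camera_matrix" (3x3 intrinsics, pixels), "rvec" (rotation vector, rad) and "tvec" (3), from world to camera coordinates, as OpenCV has them. Camera axes: x right, y down, z forward; pixel columns grow to the right and rows downward; lengths in mm; the calibration is good to about 2 mm. The wrist camera is an equidistant fisheye: a pixel r from the principal point sees the ray r / f radians off the axis. A picture is of the moment at which its call begins: read the wrist's pose just before it. get_calibration takes no time and is no camera call; for the wrist camera it gives the pose at the moment of the call.
- ctrl.job_done(): hands the job in; it is judged then, once.
The state is a dict: "t": time; "joint_pos": joint angles; "qvel": joint speeds; "tau": joint torques, N m; "eef_pos": TCP position; "tcp_rot": TCP orientation; "force": force on the tool from outside, world axes, zero at the start; "moment": the same for the moment, N m; "width": finger opening in mm; "grasp_force": force on a finger pad.
Only numpy, scipy, OpenCV 4.12 (cv2) and the standard library are available. Lean on these libraries where they do the work, as an engineer would, in place of code of your own. Each camera call takes 0.05 s, during which the arm holds its last target. There are 200 camera calls.

## Working session

There is one attempt and no reset: what is moved stays moved. The work goes in short steps, Python scripts to look and compute and a tool call to move; the robot and the scene stay as the last step left them, time stands still between calls to the robot, and variables do not carry over. Pictures are saved under pics/ and viewed, at most 17 in all, crops included, and the job is handed in when it is done.

Besides the shell and the picture viewer there is one more tool, called after "Request:" by a JSON object that holds its "name" and its "arguments", one argument or row to a line. step_arm: Moves the arm, as the interface text tells. Its arguments: {"type":"object","properties":{"slide":{"type":"array","items":{"type":"array","items":{"type":"number"}}},"angular":{"type":"array","items":{"type":"array","items":{"type":"number"}}},"jaw":{"type":"array","items":{"type":"number"}},"squeeze":{"type":"number"}},"required":["slide","angular","jaw"]}

```bash
mkdir -p pics; ls
python3 - <<'E'
from plant import ctrl
import cv2
s=ctrl.get_state(); print({k:s[k] for k in('t','eef_pos','tcp_rot','width')})
for n in('scene','top','wrist'):
    c=ctrl.get_calibration(n);print(n,c)
    cv2.imwrite(f'pics/{n}0.png',ctrl.capture(n)[:,:,::-1])
E
```

```text
pics
{'t': 0.0, 'eef_pos': array([215.8729283 , 505.30624824, 230.1070576 ]), 'tcp_rot': array([-3.13931839e+00, -2.33187418e-04,  2.73775291e+00]), 'width': 85.8767625149289}
scene {'camera_matrix': array([[482.53298309,   0.        , 317.50960922],
       [  0.        , 482.53298309, 245.87025454],
       [  0.        ,   0.        ,   1.        ]]), 'rvec': array([ 0.70003768, -2.66415456,  1.03573704]), 'tvec': array([ 516.89711066,  123.58226128, 1170.65621282])}
top {'camera_matrix': array([[569.21418846,   0.        , 325.16698762],
       [  0.        , 569.21418846, 237.80029199],
       [  0.        ,   0.        ,   1.        ]]), 'rvec': array([ 2.13955272, -2.13334872,  0.15715809]), 'tvec': array([ 158.21716697,  532.40356361, 1479.90003813])}
wrist {'camera_matrix': array([[371.64829954,   0.        , 320.12242934],
       [  0.        , 371.64829954, 238.73425171],
       [  0.        ,   0.        ,   1.        ]]), 'rvec': array([-2.38273923, -1.57279325, -0.25801746]), 'tvec': array([-549.51584529,  -41.76185943,  380.6233472 ])}
```

View pics/scene0.png

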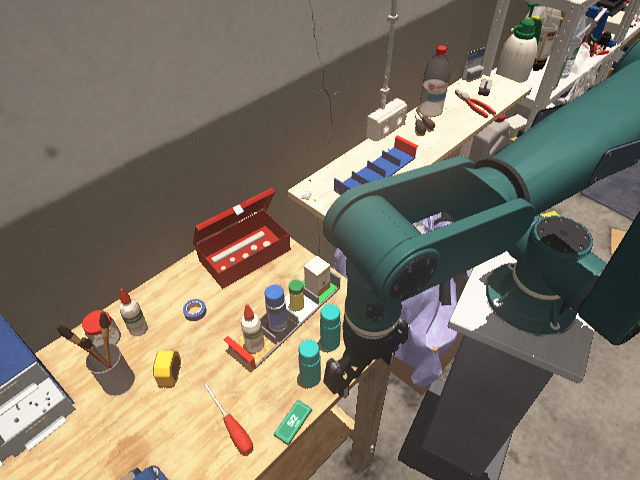

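View pics/top0.png

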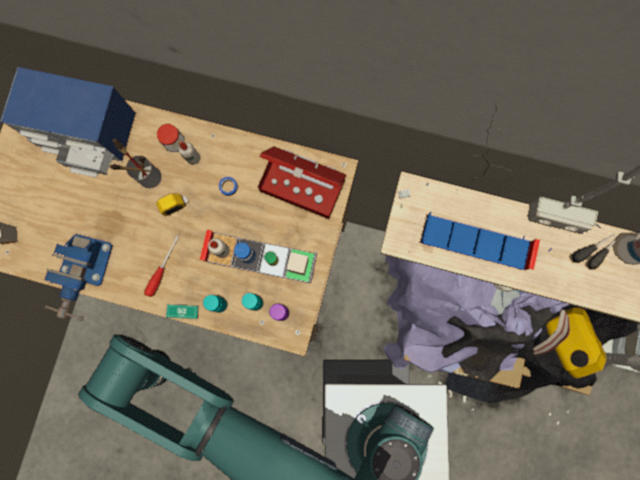

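View pics/wrist0.png

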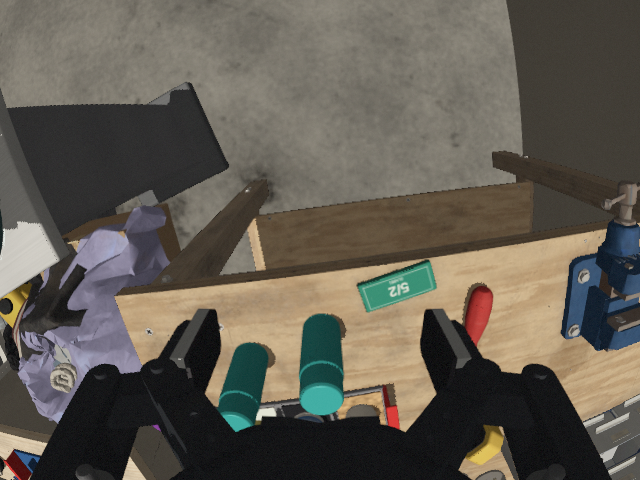

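In the top view the grey rack holds, from its red plate (207,245): glue (218,247), spray (244,251), phial (271,258) and bulb (298,263). The blue rack is empty, with its red plate at (534,254).

Candidates:
- **Glue:** (218,247) in the rack, or (187,152) far back. The one in the rack is meant.
- **Spray:** blue cap on a light-blue body at (244,251), turquoise at (213,303) and (251,301), or purple at (279,312). The blue one in the rack is meant.

Next is an enlarged crop to confirm this.

Run:
```python
import cv2,numpy as np
t=cv2.imread('pics/top0.png');s=cv2.imread('pics/scene0.png')
f=lambda im,x0,x1,y0,y1,k:cv2.resize(im[y0:y1,x0:x1],None,fx=k,fy=k,interpolation=cv2.INTER_CUBIC)
out=np.zeros((600,800,3),np.uint8)
a=f(t,195,325,225,325,3);out[:300,:390]=a
b=f(t,415,545,205,275,3);out[:210,400:790]=b
c=f(s,215,345,245,395,2);out[300:600,:260]=c
d=f(s,325,425,130,200,4);out[300:580,270:670]=d
cv2.imwrite('pics/crop0.png',out)
```

```text
(no output)
```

View pics/crop0.png

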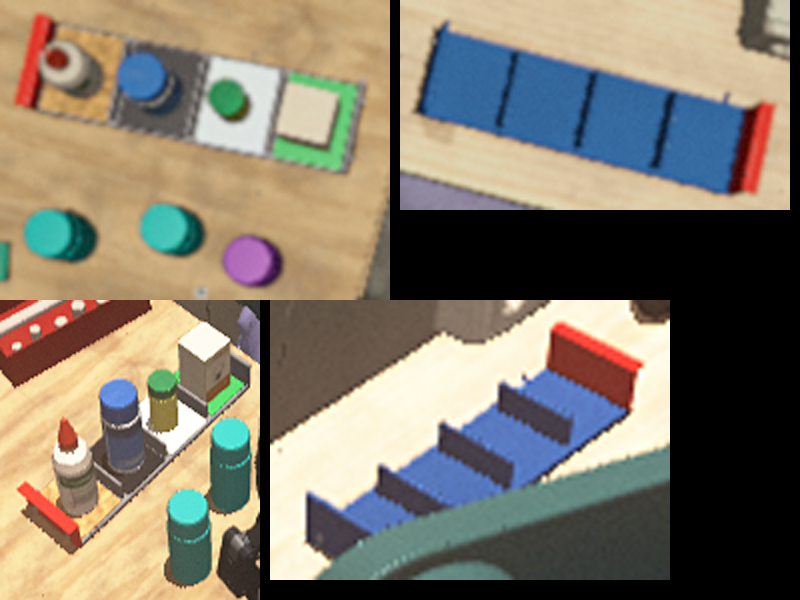

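The crop confirms it. The grey rack runs red – glue (cork) – spray (black) – phial (white) – bulb (green). The turquoise and purple cans stand on the bench in front. Now I triangulate from the two views.

```bash
cat > h.py <<'E'
import cv2,numpy as np
from plant import ctrl
from scipy.spatial.transform import Rotation as Rn
def cal(n):
    c=ctrl.get_calibration(n);return c['camera_matrix'],cv2.Rodrigues(c['rvec'])[0],np.array(c['tvec'],float).reshape(3)
def ray(n,uv,c=None):
    K,R,t=c or cal(n);p=np.array([(uv[0]-K[0,2])/K[0,0],(uv[1]-K[1,2])/K[1,1]])
    if n=='wrist':
        th=np.hypot(*p);d=np.r_[p/max(th,1e-9)*np.sin(th),np.cos(th)]
    else: d=np.r_[p,1]
    return -R.T@t,R.T@(d/np.linalg.norm(d))
def plane(n,uv,z,c=None):
    o,d=ray(n,uv,c);return o+d*(z-o[2])/d[2]
def tri(*rs):
    A=sum(np.eye(3)-np.outer(d,d) for o,d in rs);b=sum((np.eye(3)-np.outer(d,d))@o for o,d in rs)
    x=np.linalg.solve(A,b);return x,max(np.linalg.norm((np.eye(3)-np.outer(d,d))@(x-o)) for o,d in rs)
E
python3 - <<'E'
from h import *
np.set_printoptions(precision=1,suppress=True)
P={'spray':((241.3,250),(274.5,289)),'phial':((270.7,257.3),(296,284.5)),'bulb':((297.3,262.3),(317,266)),'glue':((214,244),(248.5,304)),
'fin1b':((505.7,236.7),(382.5,151.25)),'fin1f':((500,260),(400.25,161.25)),'fin2b':(((595/1-400)/3+415,205+72/3),(367.5,161)),'fin2f':((415+178/3,205+146/3),(385.75,172)),
'redb':((538.3,240),(396.25,136.25)),'redf':((534,268.3),(417.5,146.75)),
'tq1':((195+48/3,225+230/3),(309,344)),'tq2':((195+165/3,225+222/3),(330,311.5))}
for k,(a,b) in P.items(): print(k,*tri(ray('top',a),ray('scene',b)))
# rack base corners on plane
g=lambda x,y:(195+x/3,225+y/3)
print('grey base corners z8',[plane('top',g(*q),8)[:2] for q in((365,82),(350,170),(16,104))])
b=lambda x,y:(415+(x-400)/3,205+y/3)
print('purple z125',plane('top',g(250,258),125))
for z in(0,8):print('blue z',z,[plane('top',b(*q),z)[:2] for q in((443,33),(421,112),(727,192))])
print('cam',[ray(n,(320,240))[0] for n in('top','scene')])
E
```

```text
spray [486.2 368.4 140.8] 1.1015336136949538
phial [475.8 300.8  87. ] 2.3347626399343073
bulb [461.8 231.4  88.6] 1.2540068992747309
glue [501.  434.9 156.9] 3.4865617798035045
fin1b [ 540.6 -324.7   30.1] 2.840469942760373
fin1f [ 475.6 -308.6   26.1] 0.2682079086308755
fin2b [ 560.9 -256.7   30.1] 2.2625898154769155
fin2f [ 493.3 -240.9   24.4] 0.84077250476407
redb [ 530.7 -408.3   39.1] 3.03534193292269
redf [ 453.5 -395.6   33. ] 1.055763948508691
tq1 [358.6 441.9 129.9] 1.3409166917218098
tq2 [365.1 346.8 116.4] 0.2930216449696299
grey base corners z8 [array([497.2, 183.1]), array([417.2, 196.1]), array([476.3, 499.8])]
purple z125 [335.1 274.4 125. ]
blue z 0 [array([ 600.1, -127.3]), array([ 526.6, -105.4]), array([ 453.9, -380.5])]
blue z 8 [array([ 598.6, -125.9]), array([ 525.4, -104.1]), array([ 453.1, -377.8])]
cam [array([ 296.2,  146.2, 1545.8]), array([ 89.6, 860.6, 950.9])]
```

```bash
cat >> h.py <<'E'
def Rd(yaw,tilt=0,axis='x'):  # tool pointing down, yaw as in state; then tilt (rad) about own axis
    return Rn.from_euler('xyz',[np.pi,0,yaw])*Rn.from_rotvec(tilt*np.eye(3)['xyz'.index(axis)])
def plan(wps,start=None,dl=175,da=30):
    s=ctrl.get_state();p,R=start or (np.array(s['eef_pos']),Rn.from_euler('xyz',s['tcp_rot']))
    for q,Q in wps:
        q=np.array(q,float);rv=(R.inv()*Q).as_rotvec();p0,R0=p,R
        n=int(np.ceil(max(np.linalg.norm(q-p)/dl,np.degrees(np.linalg.norm(rv))/da,.01)))
        for i in range(1,n+1):
            t=p0+(q-p0)*i/n;T=R0*Rn.from_rotvec(rv*i/n)
            sl=np.round(R.inv().apply(t-p)/40,2);an=np.round(np.degrees((R.inv()*T).as_rotvec())/5,2)
            print('slide',list(map(float,sl)),'ang',list(map(float,an)))
            p=p+R.apply(sl*40);R=R*Rn.from_rotvec(np.radians(an*5))
        print('  -> ',p.round(1),R.as_euler('xyz').round(3))
    return p,R
E
python3 - <<'E'
from h import *
s=ctrl.get_state();R=Rn.from_euler('xyz',s['tcp_rot'])
o,d=ray('wrist',(320.1,238.7));K,Rc,t=cal('wrist')
print('cam in tool',R.inv().apply(o-s['eef_pos']),'axis',R.inv().apply(d),'imgx',R.inv().apply(Rc[0]))
plan([((216,505,290),R),((440,330,290),Rd(1.41)),((470,180,290),Rd(1.41))])
E
```

```text
cam in tool [  82.9673717     0.52374849 -142.31936997] axis [-3.22661821e-01 -3.26275593e-04  9.46514259e-01] imgx [-4.77372714e-04  9.99999879e-01  1.18217587e-04]
slide [-0.01, -0.01, -1.49] ang [0.0, 0.0, 0.0]
  ->  [216.2 505.  290. ] [-3.14  -0.     2.738]
slide [-2.29, -0.61, 0.0] ang [-0.01, 0.0, 5.07]
slide [-2.33, 0.43, 0.0] ang [-0.0, 0.01, 5.07]
slide [-1.92, 1.38, -0.0] ang [-0.01, 0.0, 5.08]
  ->  [439.9 329.8 290. ] [ 3.141 -0.     1.41 ]
slide [-3.57, 1.34, -0.0] ang [0.0, -0.0, -0.0]
  ->  [469.9 180.2 290. ] [ 3.141 -0.     1.41 ]
```

Request:
{"name": "step_arm", "arguments": {
  "slide": [
    [0,0,-1.49],
    [0,0,-1.49],
    [0,0,-1.49]
  ],
  "angular": [
    [0,0,0],
    [0,0,0],
    [0,0,0]
  ],
  "jaw": [1,1,1]
}}

```text
t: 0.4
eef_pos: [216.7, 506.9, 295.7]
tcp_rot: [3.134, 0.001, 2.738]
force: [-0.5, -0.3, 0.4]
width: 85.0
grasp_force: 0.0
```

Request:
{"name": "step_arm", "arguments": {
  "slide": [
    [-2.29,-0.61,0],
    [-2.29,-0.61,0],
    [-2.29,-0.61,0],
    [-2.29,-0.61,0],
    [-2.29,-0.61,0]
  ],
  "angular": [
    [0,0,5.07],
    [0,0,5.07],
    [0,0,5.07],
    [0,0,5.07],
    [0,0,5.07]
  ],
  "jaw": [1,1,1,1,1]
}}

```text
t: 0.82
eef_pos: [291.5, 446.5, 290.0]
tcp_rot: [-3.14, 0.0, 2.292]
force: [0.8, -1.0, -0.5]
width: 85.4
grasp_force: 0.0
```

Request:
{"name": "step_arm", "arguments": {
  "slide": [
    [-2.33,0.43,0],
    [-2.33,0.43,0],
    [-2.33,0.43,0],
    [-2.33,0.43,0],
    [-2.33,0.43,0]
  ],
  "angular": [
    [0,0,5.07],
    [0,0,5.07],
    [0,0,5.07],
    [0,0,5.07],
    [0,0,5.07]
  ],
  "jaw": [1,1,1,1,1]
}}

```text
t: 1.23
eef_pos: [365.8, 388.6, 290.1]
tcp_rot: [-3.14, 0.0, 1.853]
force: [0.9, -0.1, -0.3]
width: 85.5
grasp_force: 0.0
```

Request:
{"name": "step_arm", "arguments": {
  "slide": [
    [-1.92,1.38,0],
    [-1.92,1.38,0],
    [-1.92,1.38,0],
    [-1.92,1.38,0],
    [-1.92,1.38,0]
  ],
  "angular": [
    [0,0,5.08],
    [0,0,5.08],
    [0,0,5.08],
    [0,0,5.08],
    [0,0,5.08]
  ],
  "jaw": [1,1,1,1,1]
}}

```text
t: 1.65
eef_pos: [439.9, 330.6, 290.2]
tcp_rot: [-3.14, 0.0, 1.411]
force: [-0.4, -0.0, 0.2]
width: 85.4
grasp_force: 0.0
```

Request:
{"name": "step_arm", "arguments": {
  "slide": [
    [-3.57,1.34,0],
    [-3.57,1.34,0],
    [-3.57,1.34,0],
    [-3.57,1.34,0],
    [-3.57,1.34,0]
  ],
  "angular": [
    [0,0,0],
    [0,0,0],
    [0,0,0],
    [0,0,0],
    [0,0,0]
  ],
  "jaw": [1,1,1,1,1]
}}

```text
t: 2.07
eef_pos: [470.1, 177.8, 291.0]
tcp_rot: [3.14, 0.002, 1.41]
force: [0.7, 0.2, 0.2]
width: 85.3
grasp_force: 0.0
```

Request:
{"name": "step_arm", "arguments": {
  "slide": [
    [0,0,0],
    [0,0,0]
  ],
  "angular": [
    [0,0,0],
    [0,0,0]
  ],
  "jaw": [1,1]
}}

```text
t: 2.23
eef_pos: [469.3, 182.3, 290.9]
tcp_rot: [-3.141, -0.001, 1.413]
force: [0.8, 0.3, 0.5]
width: 85.4
grasp_force: 0.0
```

```bash
cat >> h.py <<'E'
import pickle
def snap(name,tag):
    c=cal(name);im=ctrl.capture(name)[:,:,::-1].copy();cv2.imwrite(f'pics/{tag}.png',im);pickle.dump(c,open(f'pics/{tag}.pkl','wb'));return im,c
def load(tag): return cv2.imread(f'pics/{tag}.png'),pickle.load(open(f'pics/{tag}.pkl','rb'))
E
python3 -c "from h import *;snap('wrist','w1')"
```

Request:
{"name": "step_arm", "arguments": {
  "slide": [
    [3.5,0,0],
    [3.5,0,0],
    [3.5,0,0],
    [3.5,0,0],
    [3.5,0,0]
  ],
  "angular": [
    [0,0,0],
    [0,0,0],
    [0,0,0],
    [0,0,0],
    [0,0,0]
  ],
  "jaw": [1,1,1,1,1]
}}

```text
t: 2.7
eef_pos: [491.0, 324.5, 289.2]
tcp_rot: [-3.139, -0.0, 1.419]
force: [-0.8, -0.8, -0.2]
width: 85.4
grasp_force: 0.0
```

Request:
{"name": "step_arm", "arguments": {
  "slide": [
    [0,0,0],
    [0,0,0]
  ],
  "angular": [
    [0,0,0],
    [0,0,0]
  ],
  "jaw": [1,1]
}}

```text
t: 2.87
eef_pos: [491.6, 319.7, 290.8]
tcp_rot: [-3.141, 0.001, 1.412]
force: [-0.9, -0.7, -0.8]
width: 85.3
grasp_force: 0.0
```

```bash
python3 -c "
from h import *;a,_=snap('wrist','w2');b,_=load('w1')
cv2.imwrite('pics/w12.png',np.vstack([cv2.resize(b,(400,300)),cv2.resize(a,(400,300))]))"
```

```text
(no output)
```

View pics/w12.png

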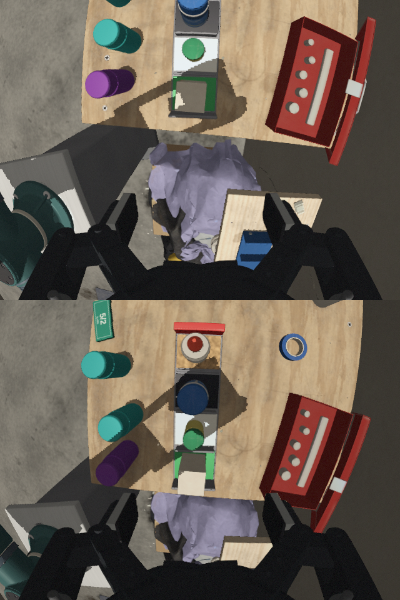

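```bash
python3 -c "
from h import *
a,_=load('w1');b,_=load('w2')
f=lambda i,x,y,w,h,k:cv2.resize(i[y:y+h,x:x+w],None,fx=k,fy=k,interpolation=cv2.INTER_CUBIC)
o=np.zeros((600,800,3),np.uint8)
A=f(a,260,0,100,200,3);B=f(b,260,30,120,150,4);o[:600,:300]=A;o[:600,310:790]=B
cv2.imwrite('pics/crop1.png',o)"
```

```text
(no output)
```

View pics/crop1.png

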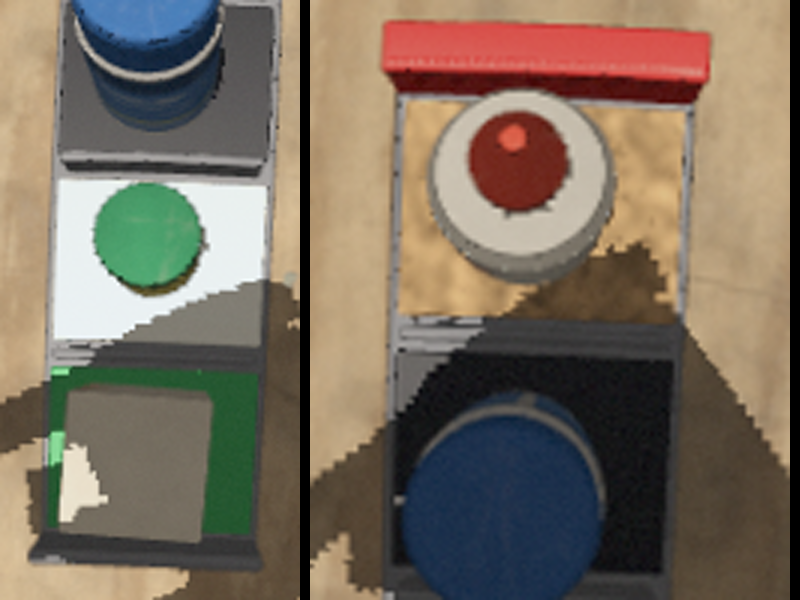

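Run:
```python
from h import *
np.set_printoptions(precision=1,suppress=True)
_,c1=load('w1');_,c2=load('w2')
W={'phial':((309.3,78.7),c1,91),'bulb':((305.3,154),c1,96),'glue':((310.75,64.25),c2,164),'spray':((308.25,156.75),c2,136)}
T={'spray':((241.3,250),(274.5,289)),'phial':((270.7,257.3),(296,284.5)),'bulb':((297.3,262.3),(317,266)),'glue':((214,244),(248.5,304))}
for k,(uv,c,z) in W.items():
    rs=[ray('wrist',uv,c),ray('top',T[k][0]),ray('scene',T[k][1])]
    print(k,*tri(*rs),'w+t',*tri(*rs[:2]),'w+s',*tri(rs[0],rs[2]),'plane w,t',plane('wrist',uv,z,c)[:2],plane('top',T[k][0],z)[:2],plane('scene',T[k][1],z)[:2])
# mat edges on z=11, red plate
q=lambda x,y:(260+x/3,y/3)
print('rack right end/edges',[plane('wrist',q(*p),8,c1)[:2] for p in((52,180),(48,345),(270,185),(262,350))])
b,_=load('w2');h=cv2.cvtColor(b,cv2.COLOR_BGR2HSV);m=cv2.inRange(h,(50,120,30),(85,255,255))[190:260,270:350]
n,l,st,ce=cv2.connectedComponentsWithStats(m);print(st[1:6],ce[1:6])
```

```text
phial [476.8 300.9  86.2] 3.252557970035263 w+t [478.1 304.6  50.5] 0.8639002325366917 w+s [478.3 301.5  86.8] 0.21906268495279216 plane w,t [478.6 301.1] [473.1 299.4] [476.3 304.1]
bulb [462.5 231.7  88. ] 1.94711497294142 w+t [462.6 231.6  73.1] 0.30196884994836654 w+s [463.2 232.5  89.1] 0.5730516430073839 plane w,t [464.1 233.5] [459.8 230.4] [459.8 237.1]
glue [502.  437.4 158.1] 5.944395588575054 w+t [505.5 448.   97.2] 2.5819563003687653 w+s [503.2 439.9 162.2] 1.8743183401846562 plane w,t [504.7 440.9] [496.8 431.8] [500.7 439.9]
spray [488.1 369.4 138.4] 3.730608311780894 w+t [489.  370.7 119.2] 1.0481134021911582 w+s [489.2 370.4 140.2] 2.518614178265099 plane w,t [490.7 371.8] [485.9 368.6] [489.7 365.8]
rack right end/edges [array([445.8, 337.9]), array([433.8, 275.3]), array([525.6, 322.7]), array([512.9, 260.4])]
[[ 23  16  33  34 841]
 [ 10  53  11  17 130]
 [ 32  54   4   1   4]
 [ 38  54   1   1   1]
 [ 44  55  29  15 106]] [[38.6 32.7]
 [14.1 59.3]
 [33.5 54. ]
 [38.  54. ]
 [62.2 63.1]]
```

Run:
```python
from h import *
R=Rd(1.382)
plan([((463,232.5,200),R),((463,232.5,42),R)])
```

```text
slide [-2.25, -0.37, 2.28] ang [0.0, 0.0, 0.33]
  ->  [462.9 232.6 199.9] [3.141 0.    1.382]
slide [-0.0, 0.0, 3.95] ang [0.0, 0.0, -0.0]
  ->  [462.9 232.6  41.9] [3.141 0.    1.382]
```

Request:
{"name": "step_arm", "arguments": {
  "slide": [
    [-2.25,-0.37,2.28],
    [-2.25,-0.37,2.28],
    [-2.25,-0.37,2.28],
    [-2.25,-0.37,2.28],
    [-2.25,-0.37,2.28]
  ],
  "angular": [
    [0,0,0.33],
    [0,0,0.33],
    [0,0,0.33],
    [0,0,0.33],
    [0,0,0.33]
  ],
  "jaw": [1,1,1,1,1]
}}

```text
t: 3.33
eef_pos: [460.3, 229.8, 196.1]
tcp_rot: [-3.135, 0.004, 1.377]
force: [0.9, 0.0, 0.4]
width: 85.4
grasp_force: 0.0
```

Request:
{"name": "step_arm", "arguments": {
  "slide": [
    [0,0,0.8],
    [0,0,1.6],
    [0,0,2.4],
    [0,0,3.2],
    [0,0,3.95]
  ],
  "angular": [
    [0,0,0],
    [0,0,0],
    [0,0,0],
    [0,0,0],
    [0,0,0]
  ],
  "jaw": [1,1,1,1,1]
}}

```text
t: 3.75
eef_pos: [466.5, 234.3, 43.9]
tcp_rot: [3.135, -0.004, 1.381]
force: [-0.0, 0.4, -0.1]
width: 85.6
grasp_force: 0.0
```

Request:
{"name": "step_arm", "arguments": {
  "slide": [
    [0,0,0],
    [0,0,0],
    [0,0,0],
    [0,0,0],
    [0,0,0]
  ],
  "angular": [
    [0,0,0],
    [0,0,0],
    [0,0,0],
    [0,0,0],
    [0,0,0]
  ],
  "jaw": [0.8,0.6,0.4,0.3,0.3],
  "squeeze": 30
}}

```text
t: 4.17
eef_pos: [466.3, 234.1, 46.0]
tcp_rot: [3.135, -0.005, 1.381]
force: [0.7, -0.4, 6.6]
width: 44.0
grasp_force: 31.1
```

Request:
{"name": "step_arm", "arguments": {
  "slide": [
    [0,0,0],
    [0,0,0],
    [0,0,0],
    [0,0,0],
    [0,0,0]
  ],
  "angular": [
    [0,0,0],
    [0,0,0],
    [0,0,0],
    [0,0,0],
    [0,0,0]
  ],
  "jaw": [0.3,0.3,0.3,0.3,0.3]
}}

```text
t: 4.58
eef_pos: [466.3, 234.0, 45.9]
tcp_rot: [3.134, -0.005, 1.381]
force: [1.2, -0.1, 6.3]
width: 43.9
grasp_force: 31.2
```

Run:
```python
from h import *
plan([((464,233,290),Rd(1.382)),((490,-400,290),Rd(1.312))],dl=190)
```

```text
slide [-0.0, -0.0, -3.05] ang [0.04, -0.03, -0.01]
slide [-0.01, -0.02, -3.05] ang [0.04, -0.03, -0.0]
  ->  [463.9 233.2 289.9] [3.141 0.    1.382]
slide [-3.86, 0.9, 0.0] ang [0.0, 0.0, 0.2]
slide [-3.84, 0.98, 0.0] ang [0.0, 0.0, 0.2]
slide [-3.82, 1.03, 0.0] ang [0.0, 0.0, 0.2]
slide [-3.8, 1.11, 0.0] ang [0.0, 0.0, 0.2]
  ->  [ 490.1 -399.9  290.2] [3.141 0.    1.312]
```

Request:
{"name": "step_arm", "arguments": {
  "slide": [
    [0,0,-0.6],
    [0,0,-1.4],
    [0,0,-2.2],
    [0,0,-3.05],
    [0,0,-3.05]
  ],
  "angular": [
    [0,0,0],
    [0,0,0],
    [0,0,0],
    [0,0,0],
    [0,0,0]
  ],
  "jaw": [0.3,0.3,0.3,0.3,0.3]
}}

```text
t: 5.0
eef_pos: [467.6, 234.4, 174.0]
tcp_rot: [3.126, -0.009, 1.381]
force: [1.5, 0.3, 1.1]
width: 43.6
grasp_force: 30.7
```

Request:
{"name": "step_arm", "arguments": {
  "slide": [
    [0,0,-0.8],
    [0,0,-1.6],
    [0,0,-2.4],
    [0,0,-3.1],
    [0,0,-3.1]
  ],
  "angular": [
    [0,0,0],
    [0,0,0],
    [0,0,0],
    [0,0,0],
    [0,0,0]
  ],
  "jaw": [0.3,0.3,0.3,0.3,0.3]
}}

```text
t: 5.42
eef_pos: [465.5, 233.6, 296.8]
tcp_rot: [3.128, -0.008, 1.381]
force: [1.0, 0.6, 0.5]
width: 44.1
grasp_force: 30.8
```

Request:
{"name": "step_arm", "arguments": {
  "slide": [
    [-0.6,0.14,0],
    [-1.4,0.33,0],
    [-2.2,0.5,0],
    [-3.0,0.7,0],
    [-3.86,0.9,0]
  ],
  "angular": [
    [0,0,0.2],
    [0,0,0.2],
    [0,0,0.2],
    [0,0,0.2],
    [0,0,0.2]
  ],
  "jaw": [0.3,0.3,0.3,0.3,0.3]
}}

```text
t: 5.83
eef_pos: [469.2, 73.3, 288.0]
tcp_rot: [3.14, -0.001, 1.365]
force: [0.9, -1.1, -0.8]
width: 44.3
grasp_force: 30.7
```

Request:
{"name": "step_arm", "arguments": {
  "slide": [
    [-0.8,0.2,0],
    [-1.6,0.4,0],
    [-2.4,0.6,0],
    [-3.2,0.8,0],
    [-3.84,0.98,0]
  ],
  "angular": [
    [0,0,0.2],
    [0,0,0.2],
    [0,0,0.2],
    [0,0,0.2],
    [0,0,0.2]
  ],
  "jaw": [0.3,0.3,0.3,0.3,0.3]
}}

```text
t: 6.25
eef_pos: [475.8, -86.3, 288.0]
tcp_rot: [3.14, 0.001, 1.345]
force: [0.4, 0.3, -1.1]
width: 43.8
grasp_force: 30.7
```

Request:
{"name": "step_arm", "arguments": {
  "slide": [
    [-0.8,0.2,0],
    [-1.6,0.4,0],
    [-2.4,0.6,0],
    [-3.2,0.85,0],
    [-3.82,1.03,0]
  ],
  "angular": [
    [0,0,0.2],
    [0,0,0.2],
    [0,0,0.2],
    [0,0,0.2],
    [0,0,0.2]
  ],
  "jaw": [0.3,0.3,0.3,0.3,0.3]
}}

```text
t: 6.67
eef_pos: [481.9, -244.7, 287.8]
tcp_rot: [3.141, 0.001, 1.327]
force: [0.4, 0.2, -1.0]
width: 44.1
grasp_force: 30.7
```

Request:
{"name": "step_arm", "arguments": {
  "slide": [
    [-0.8,0.2,0],
    [-1.6,0.45,0],
    [-2.4,0.7,0],
    [-3.2,0.9,0],
    [-3.8,1.11,0]
  ],
  "angular": [
    [0,0,0.2],
    [0,0,0.2],
    [0,0,0.2],
    [0,0,0.2],
    [0,0,0.2]
  ],
  "jaw": [0.3,0.3,0.3,0.3,0.3]
}}

```text
t: 7.08
eef_pos: [488.1, -403.1, 287.5]
tcp_rot: [3.141, 0.001, 1.309]
force: [0.6, -0.3, -0.4]
width: 43.9
grasp_force: 30.7
```

Request:
{"name": "step_arm", "arguments": {
  "slide": [
    [0,0,0],
    [0,0,0],
    [0,0,0]
  ],
  "angular": [
    [0,0,0],
    [0,0,0],
    [0,0,0]
  ],
  "jaw": [0.3,0.3,0.3]
}}

```text
t: 7.33
eef_pos: [488.9, -399.9, 287.7]
tcp_rot: [-3.142, -0.001, 1.311]
force: [0.3, 0.4, -0.2]
width: 44.1
grasp_force: 30.7
```

```bash
python3 -c "from h import *;snap('wrist','b1')"
```

Request:
{"name": "step_arm", "arguments": {
  "slide": [
    [0,0,-1],
    [0,0,-2],
    [0,0,-3],
    [0,0,-3],
    [0,0,-3]
  ],
  "angular": [
    [0,0,0],
    [0,0,0],
    [0,0,0],
    [0,0,0],
    [0,0,0]
  ],
  "jaw": [0.3,0.3,0.3,0.3,0.3]
}}

```text
t: 7.8
eef_pos: [489.5, -399.1, 413.5]
tcp_rot: [3.132, 0.005, 1.313]
force: [0.5, 0.5, -1.3]
width: 44.2
grasp_force: 30.8
```

Request:
{"name": "step_arm", "arguments": {
  "slide": [
    [0,0,0],
    [0,0,0],
    [0,0,0]
  ],
  "angular": [
    [0,0,0],
    [0,0,0],
    [0,0,0]
  ],
  "jaw": [0.3,0.3,0.3]
}}

```text
t: 8.05
eef_pos: [488.8, -399.8, 405.3]
tcp_rot: [-3.138, -0.002, 1.312]
force: [0.2, 0.2, -1.4]
width: 43.9
grasp_force: 30.8
```

```bash
python3 -c "
from h import *;a,_=snap('wrist','b2');b,_=load('b1');snap('top','t2')
cv2.imwrite('pics/b12.png',np.vstack([b[:300],a[:300]]))"
```

```text
(no output)
```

View pics/b12.png

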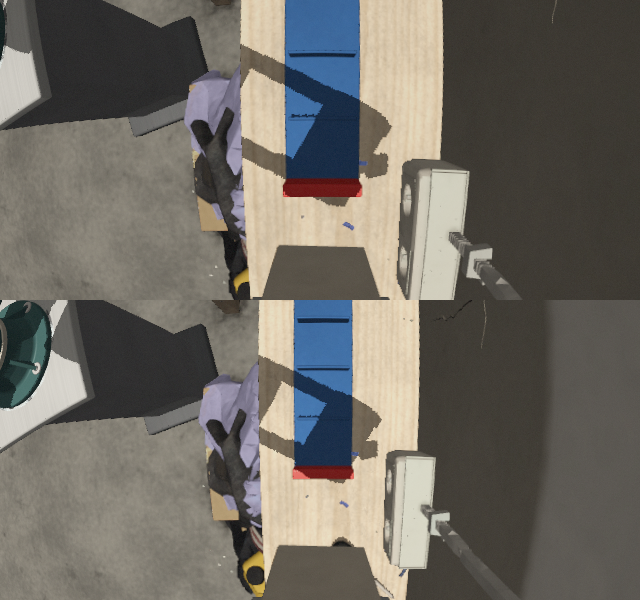

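```bash
python3 - <<'E'
from h import *
np.set_printoptions(precision=1,suppress=True)
ims={t:load(t) for t in('b1','b2')}
# subpixel row profiles: blue/red transition & fins at column strip; left/right edges of blue
for t,(im,c) in ims.items():
    h=cv2.cvtColor(im,cv2.COLOR_BGR2HSV);bl=cv2.inRange(h,(95,80,20),(125,255,255));rd=cv2.inRange(h,(0,120,30),(10,255,255))|cv2.inRange(h,(170,120,30),(180,255,255))
    rd[:, :270]=0;rd[:,370:]=0;rd[240:]=0;ys,xs=np.nonzero(rd);print(t,'red box',xs.min(),xs.max(),ys.min(),ys.max())
    for r in (30,80,140,160):
        x=np.nonzero(bl[r,270:372])[0]+270;print(r,x.min(),x.max(),end=' | ')
    for col in(300,345):
        v=im[:200,col].astype(int);print(col,'dark rows',[i for i in range(200) if bl[i,col]==0 or v[i,0]<60][:40])
def P(n,a,b):
    print(n,*tri(ray('wrist',a,ims['b1'][1]),ray('wrist',b,ims['b2'][1])))
P('baseL',(287,179),(295,167));P('baseR',(359,179),(353,167))
P('topL',(283,195.5),(292.5,178));P('topR',(362,195.5),(354,178))
P('fin2L',(290,53),(298,68));P('fin2R',(355,53),(349,68))
E
python3 - <<'E'
import sys;sys.path.insert(0,'.')
E
```

```text
b1 red box 283 361 178 196
30 285 359 | 80 285 359 | 140 286 358 | 160 286 358 | 300 dark rows [54, 55, 178, 179, 180, 181, 182, 183, 184, 185, 186, 187, 188, 189, 190, 191, 192, 193, 194, 195, 196, 197, 198, 199]
345 dark rows [54, 55, 178, 179, 180, 181, 182, 183, 184, 185, 186, 187, 188, 189, 190, 191, 192, 193, 194, 195, 196, 197, 198, 199]
b2 red box 293 353 166 178
30 294 351 | 80 294 351 | 140 294 351 | 160 295 350 | 300 dark rows [19, 20, 21, 22, 165, 166, 167, 168, 169, 170, 171, 172, 173, 174, 175, 176, 177, 178, 179, 180, 181, 182, 183, 184, 185, 186, 187, 188, 189, 190, 191, 192, 193, 194, 195, 196, 197, 198, 199]
345 dark rows [19, 20, 21, 69, 165, 166, 167, 168, 169, 170, 171, 172, 173, 174, 175, 176, 177, 178, 179, 180, 181, 182, 183, 184, 185, 186, 187, 188, 189, 190, 191, 192, 193, 194, 195, 196, 197, 198, 199]
baseL [ 451.  -383.2  -27.3] 0.24424807440643756
baseR [ 538.6 -408.4  -40.3] 0.3363329001504292
topL [ 450.9 -389.4   42.5] 0.07950722512539762
topR [ 532.6 -411.4   40.9] 0.14540363700333295
fin2L [ 498.1 -245.5   40.1] 0.13116693067446744
fin2R [ 564.3 -261.3   30. ] 0.5340234778180002
```

Run:
```python
from h import *
np.set_printoptions(precision=1,suppress=True)
im,c=load('b1');im2,c2=load('b2');print('cam z',ray('wrist',(320,239),c)[0],ray('wrist',(320,239),c2)[0])
for bz in(-8,-4,0,4):
    z=bz+8
    for t,cc,pts in(('b1',c,((285.5,160),(359,160),(285,30),(359.5,30))),('b2',c2,((294.5,160),(351,160),(293.7,30),(351.7,30)))):
        L1,R1,L2,R2=[plane('wrist',p,z,cc) for p in pts]
        d=(L1-L2);d/=np.linalg.norm(d);n=np.array([-d[1],d[0]]) if 0 else None
        w=np.linalg.norm(np.cross(R1-L1,d));w2=np.linalg.norm(np.cross(R2-L2,d))
        print(bz,t,'widths',w,w2,'dir',d,'mid',((L1+R1)/2)[:2],((L2+R2)/2)[:2])
    top=[plane('wrist',((283+361.5)/2,195.7),bz+46,c)[:2],plane('wrist',(323,178.2),bz+46,c2)[:2]]
    base=[plane('wrist',(322.5,178),bz+8,c)[:2],plane('wrist',(323,166),bz+8,c2)[:2]]
    f=[plane('wrist',(322.3,116),bz+34,c)[:2],plane('wrist',(322.4,53.7),bz+34,c)[:2],plane('wrist',(323,68.5),bz+34,c2)[:2],plane('wrist',(323,20),bz+34,c2)[:2]]
    print('  outer top',*top,'inner base',*base,'fins1,2,2,3',*f)
```

```text
cam z [ 510.7 -319.1  430.1] [ 511.1 -319.4  547.8]
-8 b1 widths 85.26267068264414 84.30142310413935 dir [-0.3 -1.   0. ] mid [ 500.1 -368. ] [ 539.4 -220.1]
-8 b2 widths 83.35651762139155 83.51441754073068 dir [-0.3 -1.   0. ] mid [ 496.4 -380.7] [ 546.2 -192.5]
  outer top [ 491.  -401.4] [ 491.2 -401.3] inner base [ 494.8 -388.9] [ 494.4 -389.7] fins1,2,2,3 [ 513.  -318.9] [ 530.7 -252.8] [ 530.4 -253.2] [ 548.6 -184.7]
-4 b1 widths 84.46967147387721 83.51736413338152 dir [-0.3 -1.   0. ] mid [ 500.2 -367.6] [ 539.1 -221.1]
-4 b2 widths 82.7478241345754 82.90457102287128 dir [-0.3 -1.   0. ] mid [ 496.5 -380.2] [ 546.  -193.4]
  outer top [ 491.2 -400.6] [ 491.3 -400.7] inner base [ 495.  -388.3] [ 494.5 -389.1] fins1,2,2,3 [ 513.  -318.9] [ 530.5 -253.5] [ 530.3 -253.7] [ 548.3 -185.7]
0 b1 widths 83.67667226511034 82.73330516262352 dir [-0.3 -1.   0. ] mid [ 500.3 -367.1] [ 538.8 -222. ]
0 b2 widths 82.1391306477592 82.29472450501189 dir [-0.3 -1.   0. ] mid [ 496.6 -379.8] [ 545.7 -194.3]
  outer top [ 491.4 -399.7] [ 491.5 -400. ] inner base [ 495.1 -387.6] [ 494.6 -388.6] fins1,2,2,3 [ 512.9 -318.9] [ 530.3 -254.2] [ 530.1 -254.2] [ 548.1 -186.8]
4 b1 widths 82.88367305634353 81.94924619186568 dir [-0.3 -1.   0. ] mid [ 500.4 -366.7] [ 538.6 -222.9]
4 b2 widths 81.53043716094304 81.68487798715249 dir [-0.3 -1.   0. ] mid [ 496.7 -379.3] [ 545.5 -195.2]
  outer top [ 491.6 -398.9] [ 491.7 -399.4] inner base [ 495.2 -387. ] [ 494.8 -388.1] fins1,2,2,3 [ 512.9 -318.9] [ 530.1 -254.8] [ 530.  -254.8] [ 547.8 -187.8]
```

The two wrist views show the blue rack with its red plate at rows 178–196 of b1 and fins at rows 116 and 53. The plate and fin readings disagree by about 9 mm, so I'll check in one enlargement.

Run:
```python
from h import *
a,_=load('b1');t,_=load('t2')
o=np.zeros((600,800,3),np.uint8)
f=lambda i,x,y,w,h,k:cv2.resize(i[y:y+h,x:x+w],None,fx=k,fy=k,interpolation=cv2.INTER_NEAREST)
o[:600,:300]=f(a,270,0,100,200,3);o[:400,310:790]=f(t,420,205,120,100,4)
cv2.imwrite('pics/crop2.png',o)
```

```text
(no output)
```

View pics/crop2.png

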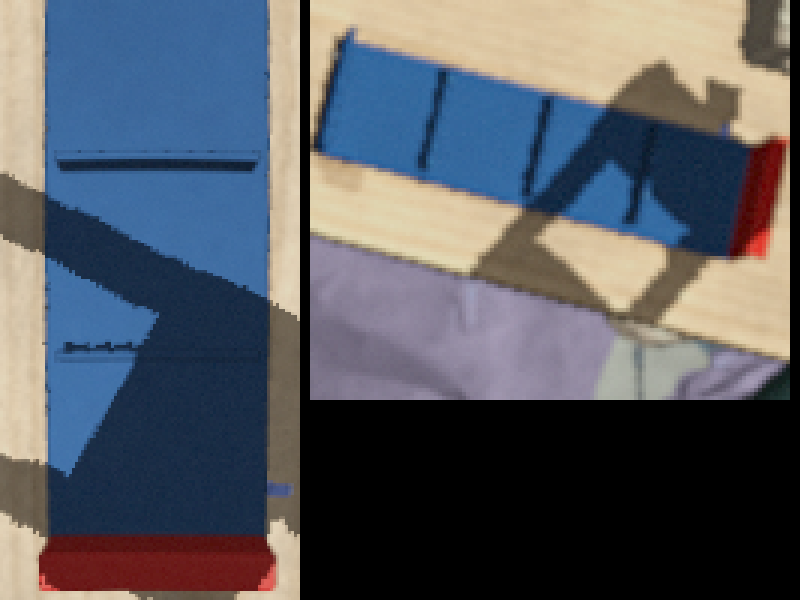

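Run:
```python
from h import *
np.set_printoptions(precision=1,suppress=True)
_,c=load('b1');_,c2=load('b2');bz=-8
F1=plane('wrist',(322.3,117.4),bz+34,c);F2=plane('wrist',(322.3,52),bz+34,c);F2b=plane('wrist',(322.3,56.7),bz+8,c)
In=plane('wrist',(322.5,178.3),bz+8,c)
print(F1,F2,F2b,In, np.linalg.norm(F1-F2))
print('top fin2',plane('top',(476.9,241.1),bz+20),'fin1',plane('top',(420+(640-310)/4,205+173.5/4),bz+20),'fin3',plane('top',(420+(431.5-310)/4,205+117.5/4),bz+20))
A=[plane('wrist',p,bz+8,c)[:2] for p in((285.5,160),(359,160),(285,30),(359.5,30))]
d=(A[2]+A[3]-A[0]-A[1]);d/=np.linalg.norm(d);print('left dir',d)
```

```text
[ 512.6 -320.4   26. ] [ 531. -251.   26.] [ 530.9 -252.     0. ] [ 494.7 -389.3    0. ] 71.82707989376628
top fin2 [ 528.5 -252.6   12. ] fin1 [ 508.7 -321.1   12. ] fin3 [ 546.9 -181.1   12. ]
left dir [0.3 1. ]
```

Fin pitch comes out at 71.8 mm, which matches. The rack centre is about (530,−251.5) and the bench z about −8. Bay 4 is at (558,−147).

Run:
```python
from h import *
plan([((557.8,-147.2,200),Rd(1.311)),((557.8,-147.2,50),Rd(1.311))])
```

```text
slide [3.27, 0.03, 2.58] ang [-0.02, -0.01, 0.0]
slide [3.28, 0.03, 2.57] ang [-0.02, -0.01, 0.0]
  ->  [ 557.9 -147.1  200.1] [ 3.141 -0.     1.311]
slide [-0.0, -0.0, 3.75] ang [0.0, -0.0, 0.0]
  ->  [ 558.  -147.1   50.1] [ 3.141 -0.     1.311]
```

Request:
{"name": "step_arm", "arguments": {
  "slide": [
    [0.7,0,0.5],
    [1.4,0,1.0],
    [2.1,0,1.5],
    [2.8,0,2.1],
    [3.27,0.03,2.58]
  ],
  "angular": [
    [0,0,0],
    [0,0,0],
    [0,0,0],
    [0,0,0],
    [0,0,0]
  ],
  "jaw": [0.3,0.3,0.3,0.3,0.3]
}}

```text
t: 8.57
eef_pos: [523.4, -271.6, 302.1]
tcp_rot: [-3.139, -0.002, 1.312]
force: [-0.2, -0.5, -1.5]
width: 44.1
grasp_force: 30.7
```

Request:
{"name": "step_arm", "arguments": {
  "slide": [
    [0.7,0,0.5],
    [1.4,0,1.0],
    [2.1,0,1.5],
    [2.8,0,2.1],
    [3.28,0.03,2.57]
  ],
  "angular": [
    [0,0,0],
    [0,0,0],
    [0,0,0],
    [0,0,0],
    [0,0,0]
  ],
  "jaw": [0.3,0.3,0.3,0.3,0.3]
}}

```text
t: 8.98
eef_pos: [557.7, -145.0, 199.1]
tcp_rot: [-3.139, -0.001, 1.312]
force: [-0.2, -0.7, -0.5]
width: 43.9
grasp_force: 30.7
```

Request:
{"name": "step_arm", "arguments": {
  "slide": [
    [0,0,0.75],
    [0,0,1.5],
    [0,0,2.25],
    [0,0,3],
    [0,0,3.5]
  ],
  "angular": [
    [0,0,0],
    [0,0,0],
    [0,0,0],
    [0,0,0],
    [0,0,0]
  ],
  "jaw": [0.3,0.3,0.3,0.3,0.3]
}}

```text
t: 9.4
eef_pos: [556.0, -146.8, 57.3]
tcp_rot: [-3.135, -0.001, 1.311]
force: [-0.5, 0.2, -1.3]
width: 44.1
grasp_force: 30.7
```

Request:
{"name": "step_arm", "arguments": {
  "slide": [
    [0,0,0],
    [0,0,0],
    [0,0,0]
  ],
  "angular": [
    [0,0,0],
    [0,0,0],
    [0,0,0]
  ],
  "jaw": [0.3,0.3,0.3]
}}

```text
t: 9.65
eef_pos: [559.3, -148.1, 63.1]
tcp_rot: [3.139, 0.0, 1.311]
force: [-0.3, 0.1, -0.7]
width: 43.7
grasp_force: 30.7
```

```bash
python3 -c "
from h import *
s=ctrl.get_state();print(s['t'],s['eef_pos'],s['tcp_rot'],s['force']);im,c=snap('wrist','p1');im2,_=snap('top','t3')
o=np.zeros((600,800,3),np.uint8);o[:480,:400]=im[:,120:520];o[:400,405:800]=cv2.resize(im2[205:285,440:519],None,fx=5,fy=5);cv2.imwrite('pics/p1c.png',o)"
```

```text
9.65 [ 559.27043071 -148.14365914   63.06535055] [3.13949082e+00 1.09074500e-04 1.31093282e+00] [-0.3110433   0.10523663 -0.65281466]
```

View pics/p1c.png

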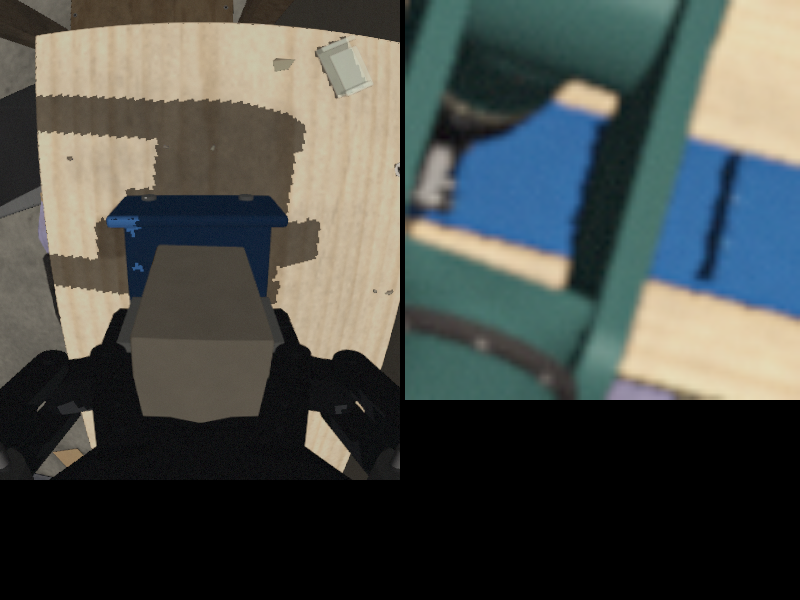

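The picture shows the bulb carton upright in the jaws. Its near lower edge is at (321,246), and the left end plate is at rows 195–226.

```bash
python3 -c "
from h import *
_,c=load('p1');u=np.array([.257,.966])
ctr=np.array([530,-251.5])
for n,uv,z in(('bot',(321.5,246),28),('top',(322,338.5),113),('plate outer top',(317,196),38),('plate inner top',(317,227),38)):
    p=plane('wrist',uv,z,c);print(n,p,'along',(p[:2]-ctr)@u, (p[:2]-ctr)@[u[1],-u[0]])"
```

```text
bot [ 565.25449295 -129.8139826    28.        ] along 126.60909749685793 2.7825337157415753
top [ 565.3914681  -128.18399161  113.        ] along 128.21887140833203 2.4959440318281527
plate outer top [ 570.40600402 -102.11844984   38.        ] along 154.68692048875715 0.641141490558953
plate inner top [ 566.52851667 -116.5358866    38.        ] along 139.7631623249074 0.6007699564542442
```

Request:
{"name": "step_arm", "arguments": {
  "slide": [
    [0,0,0.15],
    [0,0,0.3],
    [0,0,0.45],
    [0,0,0.5],
    [0,0,0.5]
  ],
  "angular": [
    [0,0,0],
    [0,0,0],
    [0,0,0],
    [0,0,0],
    [0,0,0]
  ],
  "jaw": [0.3,0.3,0.3,0.3,0.3]
}}

```text
t: 10.17
eef_pos: [558.6, -148.2, 42.8]
tcp_rot: [3.141, 0.001, 1.311]
force: [-2.1, 0.2, 4.8]
width: 44.4
grasp_force: 29.9
```

Request:
{"name": "step_arm", "arguments": {
  "slide": [
    [0,0,0.02],
    [0,0,0.04],
    [0,0,0.06],
    [0,0,0.08],
    [0,0,0.1]
  ],
  "angular": [
    [0,0,0],
    [0,0,0],
    [0,0,0],
    [0,0,0],
    [0,0,0]
  ],
  "jaw": [0.3,0.3,0.3,0.3,0.3]
}}

```text
t: 10.58
eef_pos: [558.6, -148.2, 42.7]
tcp_rot: [3.14, 0.001, 1.311]
force: [-9.7, 2.6, 24.5]
width: 44.1
grasp_force: 31.9
```

Request:
{"name": "step_arm", "arguments": {
  "slide": [
    [0,0,0],
    [0,0,0]
  ],
  "angular": [
    [0,0,0],
    [0,0,0]
  ],
  "jaw": [0.3,0.3]
}}

```text
t: 10.75
eef_pos: [558.6, -148.2, 42.7]
tcp_rot: [3.14, 0.001, 1.311]
force: [-10.0, 2.0, 21.2]
width: 44.2
grasp_force: 31.6
```

Contact at TCP z 42.7 means the carton stands on the base (bench z about 0). I'll ease off, release, lift and go to the spray.

Request:
{"name": "step_arm", "arguments": {
  "slide": [
    [0,0,-0.04],
    [0,0,-0.08],
    [0,0,-0.1],
    [0,0,-0.1],
    [0,0,-0.1]
  ],
  "angular": [
    [0,0,0],
    [0,0,0],
    [0,0,0],
    [0,0,0],
    [0,0,0]
  ],
  "jaw": [0.3,0.3,0.3,0.55,0.6]
}}

```text
t: 11.17
eef_pos: [558.3, -147.6, 41.0]
tcp_rot: [-3.141, -0.0, 1.311]
force: [-0.4, 0.1, 0.7]
width: 51.2
grasp_force: 0.0
```

Request:
{"name": "step_arm", "arguments": {
  "slide": [
    [0,0,0],
    [0,0,0],
    [0,0,0],
    [0,0,-0.2],
    [0,0,-0.5]
  ],
  "angular": [
    [0,0,0],
    [0,0,0],
    [0,0,0],
    [0,0,0],
    [0,0,0]
  ],
  "jaw": [0.7,0.85,0.95,1,1]
}}

```text
t: 11.58
eef_pos: [557.3, -147.4, 60.6]
tcp_rot: [-3.138, -0.0, 1.311]
force: [-0.2, -0.3, -0.4]
width: 85.3
grasp_force: 0.0
```

Request:
{"name": "step_arm", "arguments": {
  "slide": [
    [0,0,-1],
    [0,0,-2],
    [0,0,-3],
    [0,0,-4],
    [0,0,-4]
  ],
  "angular": [
    [0,0,0],
    [0,0,0],
    [0,0,0],
    [0,0,0],
    [0,0,0]
  ],
  "jaw": [1,1,1,1,1]
}}

```text
t: 12.0
eef_pos: [562.4, -149.2, 234.8]
tcp_rot: [3.121, 0.002, 1.311]
force: [0.6, -1.0, 2.2]
width: 85.2
grasp_force: 0.0
```

Run:
```python
from h import *
snap('wrist','p2')
R=Rd(1.382)
plan([((555,-148,290),Rd(1.311)),((489,370,290),R),((489,370,160),R),((489,370,73),R)],dl=190)
```

```text
slide [-0.02, -0.14, -1.49] ang [0.18, 0.02, 0.0]
  ->  [ 554.9 -147.8  290.1] [-3.141 -0.     1.311]
slide [4.03, -1.64, 0.0] ang [-0.0, -0.0, -0.27]
slide [4.07, -1.54, 0.01] ang [-0.0, -0.0, -0.27]
slide [4.1, -1.45, -0.0] ang [-0.0, -0.0, -0.27]
  ->  [489.  370.  289.9] [-3.141 -0.     1.382]
slide [-0.0, 0.0, 3.25] ang [-0.0, -0.0, -0.0]
  ->  [489.  370.1 159.9] [-3.141 -0.     1.382]
slide [-0.0, 0.0, 2.17] ang [-0.0, -0.0, -0.0]
  ->  [488.9 370.1  73.1] [-3.141 -0.     1.382]
```

View pics/p2.png

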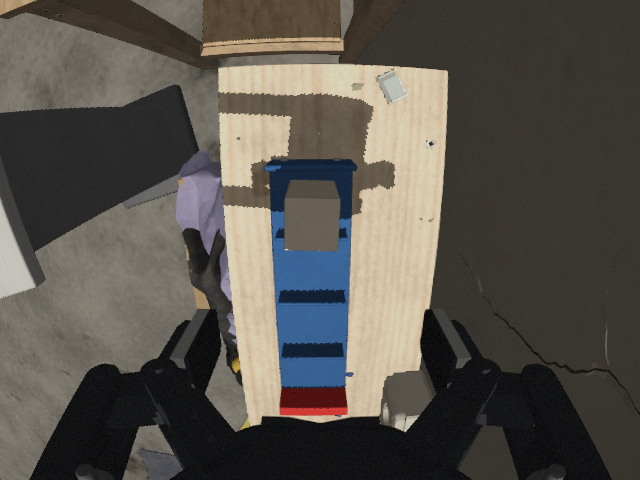

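Bulb stands upright in bay 4 (312,215), clear of plate and fin. On to the spray.

Request:
{"name": "step_arm", "arguments": {
  "slide": [
    [-0.02,-0.1,-1.49],
    [-0.02,-0.1,-1.49],
    [-0.02,-0.1,-1.49]
  ],
  "angular": [
    [0,0,0],
    [0,0,0],
    [0,0,0]
  ],
  "jaw": [1,1,1]
}}

```text
t: 12.3
eef_pos: [555.4, -148.0, 286.9]
tcp_rot: [3.133, 0.001, 1.311]
force: [-0.2, -0.1, 1.1]
width: 85.1
grasp_force: 0.0
```

Request:
{"name": "step_arm", "arguments": {
  "slide": [
    [4.03,-1.64,0],
    [4.03,-1.64,0],
    [4.03,-1.64,0],
    [4.03,-1.64,0],
    [4.03,-1.64,0]
  ],
  "angular": [
    [0,0,-0.27],
    [0,0,-0.27],
    [0,0,-0.27],
    [0,0,-0.27],
    [0,0,-0.27]
  ],
  "jaw": [1,1,1,1,1]
}}

```text
t: 12.72
eef_pos: [530.9, 30.7, 280.8]
tcp_rot: [-3.139, -0.003, 1.341]
force: [-0.2, -0.2, -0.4]
width: 85.1
grasp_force: 0.0
```

Request:
{"name": "step_arm", "arguments": {
  "slide": [
    [4.07,-1.54,0],
    [4.07,-1.54,0],
    [4.07,-1.54,0],
    [4.07,-1.54,0],
    [4.07,-1.54,0]
  ],
  "angular": [
    [0,0,-0.27],
    [0,0,-0.27],
    [0,0,-0.27],
    [0,0,-0.27],
    [0,0,-0.27]
  ],
  "jaw": [1,1,1,1,1]
}}

```text
t: 13.13
eef_pos: [508.8, 203.2, 280.2]
tcp_rot: [-3.139, -0.002, 1.365]
force: [0.0, -1.0, 0.6]
width: 85.4
grasp_force: 0.0
```

Request:
{"name": "step_arm", "arguments": {
  "slide": [
    [4.1,-1.45,0],
    [4.1,-1.45,0],
    [4.1,-1.45,0],
    [4.1,-1.45,0],
    [4.1,-1.45,0]
  ],
  "angular": [
    [0,0,-0.27],
    [0,0,-0.27],
    [0,0,-0.27],
    [0,0,-0.27],
    [0,0,-0.27]
  ],
  "jaw": [1,1,1,1,1]
}}

```text
t: 13.55
eef_pos: [486.6, 375.5, 279.3]
tcp_rot: [-3.138, -0.001, 1.388]
force: [-0.6, 0.5, -1.5]
width: 85.1
grasp_force: 0.0
```

Request:
{"name": "step_arm", "arguments": {
  "slide": [
    [0,0,0],
    [0,0,0],
    [0,0,0],
    [0,0,0]
  ],
  "angular": [
    [0,0,0],
    [0,0,0],
    [0,0,0],
    [0,0,0]
  ],
  "jaw": [1,1,1,1]
}}

```text
t: 13.88
eef_pos: [489.2, 368.5, 281.5]
tcp_rot: [3.141, 0.0, 1.379]
force: [-0.2, -0.2, 0.4]
width: 85.5
grasp_force: 0.0
```

Run:
```python
from h import *
R=Rd(1.382)
plan([((489,370,160),R),((489,370,73),R)])
```

```text
slide [0.04, -0.01, 3.04] ang [0.0, 0.0, -0.03]
  ->  [489.2 370.1 159.9] [3.141 0.    1.382]
slide [-0.0, -0.0, 2.17] ang [0.0, 0.0, -0.0]
  ->  [489.2 370.1  73.1] [3.141 0.    1.382]
```

Request:
{"name": "step_arm", "arguments": {
  "slide": [
    [0.04,0,0.7],
    [0.04,0,1.4],
    [0.04,0,2.1],
    [0.04,0,2.7],
    [0.04,0,3.04]
  ],
  "angular": [
    [0,0,0],
    [0,0,0],
    [0,0,0],
    [0,0,0],
    [0,0,0]
  ],
  "jaw": [1,1,1,1,1]
}}

```text
t: 14.3
eef_pos: [488.1, 369.3, 156.2]
tcp_rot: [-3.138, 0.004, 1.379]
force: [-0.2, -0.4, 0.2]
width: 85.3
grasp_force: 0.0
```

Request:
{"name": "step_arm", "arguments": {
  "slide": [
    [0,0,0.6],
    [0,0,1.2],
    [0,0,1.7],
    [0,0,2.17],
    [0,0,2.17]
  ],
  "angular": [
    [0,0,0],
    [0,0,0],
    [0,0,0],
    [0,0,0],
    [0,0,0]
  ],
  "jaw": [1,1,1,1,1]
}}

```text
t: 14.72
eef_pos: [486.8, 368.6, 68.1]
tcp_rot: [-3.135, 0.006, 1.379]
force: [-0.5, -0.6, -1.6]
width: 85.3
grasp_force: 0.0
```

Request:
{"name": "step_arm", "arguments": {
  "slide": [
    [0,0,0],
    [0,0,0],
    [0,0,0],
    [0,0,0],
    [0,0,0]
  ],
  "angular": [
    [0,0,0],
    [0,0,0],
    [0,0,0],
    [0,0,0],
    [0,0,0]
  ],
  "jaw": [0.9,0.75,0.6,0.5,0.3],
  "squeeze": 40
}}

```text
t: 15.13
eef_pos: [489.9, 372.7, 75.5]
tcp_rot: [3.139, -0.003, 1.382]
force: [-1.5, -1.0, 5.1]
width: 42.2
grasp_force: 38.0
```

Request:
{"name": "step_arm", "arguments": {
  "slide": [
    [0,0,0],
    [0,0,0],
    [0,0,0],
    [0,0,0],
    [0,0,0]
  ],
  "angular": [
    [0,0,0],
    [0,0,0],
    [0,0,0],
    [0,0,0],
    [0,0,0]
  ],
  "jaw": [0.3,0.3,0.3,0.3,0.3]
}}

```text
t: 15.55
eef_pos: [489.9, 372.8, 75.6]
tcp_rot: [3.138, -0.003, 1.382]
force: [-1.0, -0.4, 5.0]
width: 42.4
grasp_force: 38.1
```

Run:
```python
from h import *
plan([((489,370,280),Rd(1.382)),((520.7,-286.3,280),Rd(1.311)),((520.7,-286.3,95),Rd(1.311))],dl=180)
```

```text
slide [-0.03, 0.0, -2.56] ang [0.02, -0.02, -0.0]
slide [-0.03, 0.0, -2.55] ang [0.02, -0.01, -0.0]
  ->  [488.9 370.1 280. ] [-3.141 -0.     1.382]
slide [-3.99, 0.97, -0.0] ang [-0.0, -0.0, 0.2]
slide [-3.98, 1.03, -0.0] ang [-0.0, -0.0, 0.21]
slide [-3.95, 1.11, -0.01] ang [-0.0, -0.0, 0.2]
slide [-3.94, 1.17, 0.0] ang [-0.0, -0.0, 0.2]
  ->  [ 520.5 -286.4  280. ] [-3.141 -0.     1.311]
slide [0.0, 0.0, 2.31] ang [-0.0, -0.0, 0.0]
slide [0.0, 0.01, 2.32] ang [-0.0, -0.0, 0.0]
  ->  [ 520.8 -286.4   94.8] [-3.141 -0.     1.311]
```

Request:
{"name": "step_arm", "arguments": {
  "slide": [
    [0,0,-0.3],
    [0,0,-0.6],
    [0,0,-1],
    [0,0,-1],
    [0,0,-1]
  ],
  "angular": [
    [0,0,0],
    [0,0,0],
    [0,0,0],
    [0,0,0],
    [0,0,0]
  ],
  "jaw": [0.3,0.3,0.3,0.3,0.3]
}}

```text
t: 15.97
eef_pos: [489.7, 372.4, 114.7]
tcp_rot: [3.139, -0.002, 1.382]
force: [0.1, 0.2, -2.5]
width: 42.6
grasp_force: 37.7
```

Run:
```python
from h import *
w,_=snap('wrist','s1');s,_=snap('scene','s1s')
o=np.zeros((600,800,3),np.uint8);o[:480,:400]=w[:,120:520];o[:480,405:800]=cv2.resize(s[230:350,225:324],None,fx=4,fy=4)[:,:395];cv2.imwrite('pics/s1c.png',o)
```

```text
(no output)
```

View pics/s1c.png

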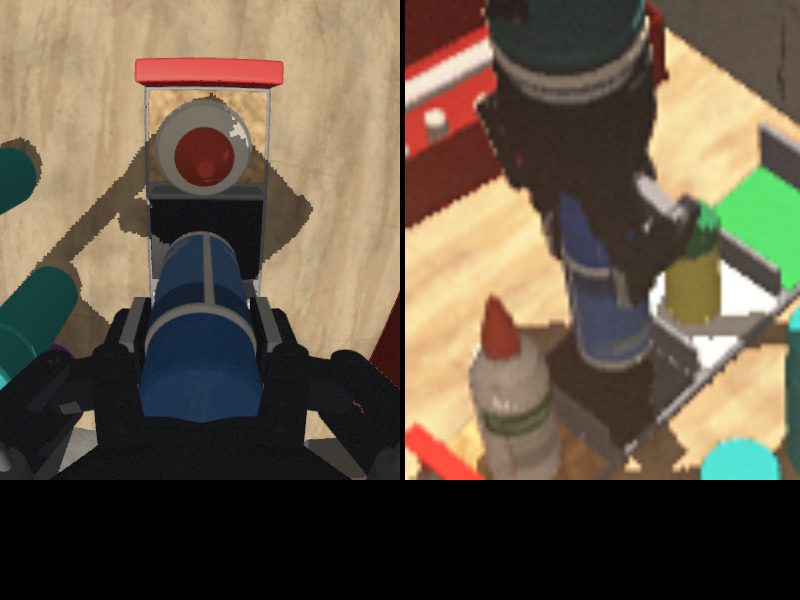

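The spray hangs upright between the pads, bottom edge at (323,233) in the wrist picture. The glue nozzle is at (325,168), and the phial is untouched.

Run:
```python
from h import *
_,c=load('s1');u=np.array([.187,.982])
s=ctrl.get_state();p=plane('wrist',(325,233),50,c);print(p,'along offset of can centre from TCP',(p[:2]-s['eef_pos'][:2])@u-22)
print('glue tip',plane('wrist',(325,168),164,c))
# glue body circle: outline widest ~ rows 107-196 centre
print('glue shoulder',plane('wrist',(325,150),101,c))
plan([((489,370,280),Rd(1.382)),((520.7,-286.3,280),Rd(1.311)),((520.7,-286.3,95),Rd(1.311))],dl=180)
```

```text
[496.12810084 388.21967549  50.        ] along offset of can centre from TCP -4.330076275281463
glue tip [504.42951953 441.49243761 164.        ]
glue shoulder [505.18142168 440.35586319 101.        ]
slide [-0.04, 0.02, -4.19] ang [-0.01, 0.01, -0.0]
  ->  [489.1 370.  279.9] [ 3.141 -0.     1.382]
slide [-3.99, 0.97, -0.0] ang [0.0, -0.0, 0.2]
slide [-3.98, 1.03, -0.0] ang [0.0, -0.0, 0.2]
slide [-3.95, 1.1, -0.0] ang [0.0, -0.0, 0.21]
slide [-3.94, 1.18, -0.0] ang [0.0, -0.0, 0.2]
  ->  [ 520.7 -286.4  279.8] [ 3.141 -0.     1.311]
slide [0.0, -0.0, 2.31] ang [0.0, -0.0, -0.0]
slide [0.0, -0.0, 2.31] ang [0.0, -0.0, -0.0]
  ->  [ 520.7 -286.4   95. ] [ 3.141 -0.     1.311]
```

Request:
{"name": "step_arm", "arguments": {
  "slide": [
    [0,0,-0.8],
    [0,0,-1.6],
    [0,0,-2.4],
    [0,0,-3.2],
    [0,0,-4.19]
  ],
  "angular": [
    [0,0,0],
    [0,0,0],
    [0,0,0],
    [0,0,0],
    [0,0,0]
  ],
  "jaw": [0.3,0.3,0.3,0.3,0.3]
}}

```text
t: 16.48
eef_pos: [487.8, 371.2, 278.5]
tcp_rot: [-3.137, 0.004, 1.382]
force: [1.5, 1.6, -2.1]
width: 42.5
grasp_force: 38.1
```

Request:
{"name": "step_arm", "arguments": {
  "slide": [
    [-0.6,0.15,0],
    [-1.4,0.34,0],
    [-2.3,0.56,0],
    [-3.2,0.78,0],
    [-3.99,0.97,0]
  ],
  "angular": [
    [0,0,0.2],
    [0,0,0.2],
    [0,0,0.2],
    [0,0,0.2],
    [0,0,0.2]
  ],
  "jaw": [0.3,0.3,0.3,0.3,0.3]
}}

```text
t: 16.9
eef_pos: [496.4, 205.8, 279.0]
tcp_rot: [-3.14, 0.002, 1.364]
force: [1.3, -0.0, -2.4]
width: 42.7
grasp_force: 38.1
```

Request:
{"name": "step_arm", "arguments": {
  "slide": [
    [-0.8,0.2,0],
    [-1.6,0.4,0],
    [-2.4,0.6,0],
    [-3.2,0.82,0],
    [-3.98,1.03,0]
  ],
  "angular": [
    [0,0,0.2],
    [0,0,0.2],
    [0,0,0.2],
    [0,0,0.2],
    [0,0,0.2]
  ],
  "jaw": [0.3,0.3,0.3,0.3,0.3]
}}

```text
t: 17.32
eef_pos: [504.0, 41.9, 279.1]
tcp_rot: [-3.139, 0.0, 1.347]
force: [-0.1, 0.1, -1.4]
width: 42.5
grasp_force: 38.1
```

Request:
{"name": "step_arm", "arguments": {
  "slide": [
    [-0.8,0.2,0],
    [-1.6,0.4,0],
    [-2.4,0.65,0],
    [-3.2,0.9,0],
    [-3.95,1.1,0]
  ],
  "angular": [
    [0,0,0.21],
    [0,0,0.21],
    [0,0,0.21],
    [0,0,0.21],
    [0,0,0.21]
  ],
  "jaw": [0.3,0.3,0.3,0.3,0.3]
}}

```text
t: 17.73
eef_pos: [511.9, -122.0, 279.0]
tcp_rot: [-3.139, -0.0, 1.328]
force: [0.2, -0.2, -1.5]
width: 42.6
grasp_force: 38.1
```

Request:
{"name": "step_arm", "arguments": {
  "slide": [
    [-0.9,0.25,0],
    [-1.8,0.5,0],
    [-2.7,0.8,0],
    [-3.4,1.0,0],
    [-3.94,1.18,0]
  ],
  "angular": [
    [0,0,0.2],
    [0,0,0.2],
    [0,0,0.2],
    [0,0,0.2],
    [0,0,0.2]
  ],
  "jaw": [0.3,0.3,0.3,0.3,0.3]
}}

```text
t: 18.15
eef_pos: [519.5, -287.2, 278.3]
tcp_rot: [-3.138, -0.0, 1.309]
force: [0.2, 0.7, -1.2]
width: 42.2
grasp_force: 38.1
```

Request:
{"name": "step_arm", "arguments": {
  "slide": [
    [0,0,0],
    [0,0,0],
    [0,0,0],
    [0,0,0]
  ],
  "angular": [
    [0,0,0],
    [0,0,0],
    [0,0,0],
    [0,0,0]
  ],
  "jaw": [0.3,0.3,0.3,0.3]
}}

```text
t: 18.48
eef_pos: [520.4, -283.3, 280.1]
tcp_rot: [-3.141, -0.001, 1.312]
force: [-0.1, 0.2, -1.2]
width: 42.5
grasp_force: 38.1
```

Run:
```python
from h import *
snap('wrist','s2');print(ctrl.get_state()['width'])
plan([((521.5,-283.4,180),Rd(1.311)),((521.5,-283.4,85),Rd(1.311))])
```

```text
42.53546788347627
slide [0.0, 0.03, 2.51] ang [-0.0, -0.01, 0.02]
  ->  [ 521.7 -283.5  180.1] [-3.141  0.     1.311]
slide [0.0, -0.0, 2.38] ang [-0.0, 0.0, -0.0]
  ->  [ 521.6 -283.5   84.9] [-3.141  0.     1.311]
```

Request:
{"name": "step_arm", "arguments": {
  "slide": [
    [0,0.03,0.6],
    [0,0.03,1.2],
    [0,0.03,1.8],
    [0,0.03,2.4],
    [0,0.03,2.51]
  ],
  "angular": [
    [0,0,0],
    [0,0,0],
    [0,0,0],
    [0,0,0],
    [0,0,0]
  ],
  "jaw": [0.3,0.3,0.3,0.3,0.3]
}}

```text
t: 18.95
eef_pos: [519.6, -282.2, 174.9]
tcp_rot: [-3.133, -0.003, 1.313]
force: [-0.6, 1.5, -2.6]
width: 42.3
grasp_force: 38.1
```

Request:
{"name": "step_arm", "arguments": {
  "slide": [
    [0,0,0.6],
    [0,0,1.2],
    [0,0,1.7],
    [0,0,2.1],
    [0,0,2.3]
  ],
  "angular": [
    [0,0,0],
    [0,0,0],
    [0,0,0],
    [0,0,0],
    [0,0,0]
  ],
  "jaw": [0.3,0.3,0.3,0.3,0.3]
}}

```text
t: 19.37
eef_pos: [521.1, -283.6, 86.7]
tcp_rot: [-3.139, -0.001, 1.312]
force: [-0.4, 1.1, -0.4]
width: 42.5
grasp_force: 38.1
```

Request:
{"name": "step_arm", "arguments": {
  "slide": [
    [0,0,0],
    [0,0,0.05],
    [0,0,0.1],
    [0,0,0.15],
    [0,0,0.15]
  ],
  "angular": [
    [0,0,0],
    [0,0,0],
    [0,0,0],
    [0,0,0],
    [0,0,0]
  ],
  "jaw": [0.3,0.3,0.3,0.3,0.3]
}}

```text
t: 19.78
eef_pos: [522.0, -285.1, 83.0]
tcp_rot: [3.14, 0.0, 1.311]
force: [-0.4, -0.2, -1.8]
width: 42.6
grasp_force: 38.1
```

Request:
{"name": "step_arm", "arguments": {
  "slide": [
    [0,0,0],
    [0,0,0]
  ],
  "angular": [
    [0,0,0],
    [0,0,0]
  ],
  "jaw": [0.3,0.3]
}}

```text
t: 19.95
eef_pos: [521.8, -285.1, 82.6]
tcp_rot: [3.141, 0.0, 1.311]
force: [0.2, -0.2, -2.3]
width: 42.1
grasp_force: 38.1
```

Run:
```python
from h import *
snap('wrist','s3');s=ctrl.get_state();print(s['eef_pos'],s['force'])
```

```text
[ 521.76756349 -285.04751778   82.55301819] [-0.42317514 -0.63739405 -2.01794781]
```

Request:
{"name": "step_arm", "arguments": {
  "slide": [
    [0,0,0.08],
    [0,0,0.14],
    [0,0,0.18],
    [0,0,0.22],
    [0,0,0.22]
  ],
  "angular": [
    [0,0,0],
    [0,0,0],
    [0,0,0],
    [0,0,0],
    [0,0,0]
  ],
  "jaw": [0.3,0.3,0.3,0.3,0.3]
}}

```text
t: 20.42
eef_pos: [521.4, -284.8, 72.9]
tcp_rot: [-3.141, -0.0, 1.311]
force: [-0.0, -0.4, -0.4]
width: 42.4
grasp_force: 38.3
```

Request:
{"name": "step_arm", "arguments": {
  "slide": [
    [0,0,0.02],
    [0,0,0.04],
    [0,0,0.06],
    [0,0,0.06]
  ],
  "angular": [
    [0,0,0],
    [0,0,0],
    [0,0,0],
    [0,0,0]
  ],
  "jaw": [0.3,0.3,0.3,0.3]
}}

```text
t: 20.75
eef_pos: [521.7, -285.0, 72.6]
tcp_rot: [3.141, 0.0, 1.311]
force: [-2.9, 0.8, 6.0]
width: 42.4
grasp_force: 38.9
```

Request:
{"name": "step_arm", "arguments": {
  "slide": [
    [0,0,-0.03],
    [0,0,-0.03],
    [0,0,-0.03],
    [0,0,-0.03],
    [0,0,-0.03]
  ],
  "angular": [
    [0,0,0],
    [0,0,0],
    [0,0,0],
    [0,0,0],
    [0,0,0]
  ],
  "jaw": [0.5,0.6,0.8,0.95,1]
}}

```text
t: 21.17
eef_pos: [521.6, -284.9, 71.9]
tcp_rot: [-3.142, -0.0, 1.311]
force: [0.1, 0.2, 0.1]
width: 84.4
grasp_force: 0.0
```

Request:
{"name": "step_arm", "arguments": {
  "slide": [
    [0,0,0],
    [0,0,-0.5],
    [0,0,-1.2],
    [0,0,-2],
    [0,0,-3]
  ],
  "angular": [
    [0,0,0],
    [0,0,0],
    [0,0,0],
    [0,0,0],
    [0,0,0]
  ],
  "jaw": [1,1,1,1,1]
}}

```text
t: 21.58
eef_pos: [520.4, -284.0, 190.6]
tcp_rot: [-3.136, -0.002, 1.311]
force: [0.6, -0.5, 0.2]
width: 85.1
grasp_force: 0.0
```

Request:
{"name": "step_arm", "arguments": {
  "slide": [
    [0,0,-1],
    [0,0,-2],
    [0,0,-2.3],
    [0,0,-2.3],
    [0,0,-2.3]
  ],
  "angular": [
    [0,0,0],
    [0,0,0],
    [0,0,0],
    [0,0,0],
    [0,0,0]
  ],
  "jaw": [1,1,1,1,1]
}}

```text
t: 22.0
eef_pos: [521.8, -285.0, 284.6]
tcp_rot: [3.14, 0.0, 1.311]
force: [-0.3, -0.3, -1.6]
width: 85.3
grasp_force: 0.0
```

Run:
```python
from h import *
snap('wrist','s4')
plan([((477.5,301,285),Rd(1.382))],dl=195)
```

```text
slide [3.47, -1.2, -0.01] ang [-0.01, -0.0, -0.2]
slide [3.49, -1.15, -0.01] ang [-0.0, -0.01, -0.21]
slide [3.5, -1.08, -0.02] ang [-0.01, 0.0, -0.2]
slide [3.53, -1.02, -0.01] ang [-0.0, -0.0, -0.2]
  ->  [477.4 301.  285. ] [-3.141 -0.     1.382]
```

Request:
{"name": "step_arm", "arguments": {
  "slide": [
    [3.47,-1.2,0],
    [3.47,-1.2,0],
    [3.47,-1.2,0],
    [3.47,-1.2,0],
    [3.47,-1.2,0]
  ],
  "angular": [
    [0,0,-0.2],
    [0,0,-0.2],
    [0,0,-0.2],
    [0,0,-0.2],
    [0,0,-0.2]
  ],
  "jaw": [1,1,1,1,1]
}}

```text
t: 22.47
eef_pos: [509.6, -133.7, 281.5]
tcp_rot: [-3.136, -0.003, 1.334]
force: [0.7, -0.2, 0.5]
width: 85.4
grasp_force: 0.0
```

Request:
{"name": "step_arm", "arguments": {
  "slide": [
    [3.49,-1.15,0],
    [3.49,-1.15,0],
    [3.49,-1.15,0],
    [3.49,-1.15,0],
    [3.49,-1.15,0]
  ],
  "angular": [
    [0,0,-0.21],
    [0,0,-0.21],
    [0,0,-0.21],
    [0,0,-0.21],
    [0,0,-0.21]
  ],
  "jaw": [1,1,1,1,1]
}}

```text
t: 22.88
eef_pos: [498.6, 11.7, 281.6]
tcp_rot: [-3.137, -0.001, 1.352]
force: [-0.0, -0.1, -0.9]
width: 85.6
grasp_force: 0.0
```

Request:
{"name": "step_arm", "arguments": {
  "slide": [
    [3.5,-1.08,0],
    [3.5,-1.08,0],
    [3.5,-1.08,0],
    [3.5,-1.08,0],
    [3.5,-1.08,0]
  ],
  "angular": [
    [0,0,-0.2],
    [0,0,-0.2],
    [0,0,-0.2],
    [0,0,-0.2],
    [0,0,-0.2]
  ],
  "jaw": [1,1,1,1,1]
}}

```text
t: 23.3
eef_pos: [488.0, 156.8, 281.5]
tcp_rot: [-3.137, 0.001, 1.369]
force: [0.5, -0.7, -0.4]
width: 85.4
grasp_force: 0.0
```

Request:
{"name": "step_arm", "arguments": {
  "slide": [
    [3.53,-1.02,0],
    [3.53,-1.02,0],
    [3.53,-1.02,0],
    [3.53,-1.02,0],
    [3.53,-1.02,0]
  ],
  "angular": [
    [0,0,-0.2],
    [0,0,-0.2],
    [0,0,-0.2],
    [0,0,-0.2],
    [0,0,-0.2]
  ],
  "jaw": [1,1,1,1,1]
}}

```text
t: 23.72
eef_pos: [477.5, 302.9, 281.1]
tcp_rot: [-3.138, 0.002, 1.385]
force: [-0.1, -1.0, 0.1]
width: 85.6
grasp_force: 0.0
```

Request:
{"name": "step_arm", "arguments": {
  "slide": [
    [0,0,0],
    [0,0,0],
    [0,0,0],
    [0,0,0]
  ],
  "angular": [
    [0,0,0],
    [0,0,0],
    [0,0,0],
    [0,0,0]
  ],
  "jaw": [1,1,1,1]
}}

```text
t: 24.05
eef_pos: [478.3, 299.1, 284.0]
tcp_rot: [3.142, 0.001, 1.379]
force: [0.7, -0.4, -0.7]
width: 85.6
grasp_force: 0.0
```

Run:
```python
from h import *
R=Rd(1.382)
plan([((477.5,301,130),R),((477.5,301,38),R)])
```

```text
slide [0.04, -0.03, 3.85] ang [0.0, 0.01, -0.03]
  ->  [477.4 300.8 130. ] [ 3.142 -0.     1.382]
slide [0.0, 0.0, 2.3] ang [0.0, -0.0, -0.0]
  ->  [477.4 300.8  38. ] [ 3.142 -0.     1.382]
```

Request:
{"name": "step_arm", "arguments": {
  "slide": [
    [0.04,-0.03,0.9],
    [0.04,-0.03,1.8],
    [0.04,-0.03,2.7],
    [0.04,-0.03,3.5],
    [0.04,-0.03,3.85]
  ],
  "angular": [
    [0,0,0],
    [0,0,0],
    [0,0,0],
    [0,0,0],
    [0,0,0]
  ],
  "jaw": [1,1,1,1,1]
}}

```text
t: 24.47
eef_pos: [474.5, 300.1, 124.6]
tcp_rot: [-3.135, 0.005, 1.38]
force: [-1.3, -1.5, -0.2]
width: 85.2
grasp_force: 0.0
```

Request:
{"name": "step_arm", "arguments": {
  "slide": [
    [0,0,0.6],
    [0,0,1.2],
    [0,0,1.8],
    [0,0,2.2],
    [0,0,2.3]
  ],
  "angular": [
    [0,0,0],
    [0,0,0],
    [0,0,0],
    [0,0,0],
    [0,0,0]
  ],
  "jaw": [1,1,1,1,1]
}}

```text
t: 24.88
eef_pos: [474.9, 300.3, 34.5]
tcp_rot: [-3.136, 0.004, 1.38]
force: [-1.1, 0.2, -1.0]
width: 85.2
grasp_force: 0.0
```

Request:
{"name": "step_arm", "arguments": {
  "slide": [
    [0,0,0],
    [0,0,0],
    [0,0,0],
    [0,0,0],
    [0,0,0]
  ],
  "angular": [
    [0,0,0],
    [0,0,0],
    [0,0,0],
    [0,0,0],
    [0,0,0]
  ],
  "jaw": [0.9,0.7,0.55,0.4,0.2],
  "squeeze": 30
}}

```text
t: 25.3
eef_pos: [477.9, 303.1, 40.0]
tcp_rot: [3.139, -0.002, 1.382]
force: [0.8, -0.5, 1.6]
width: 32.5
grasp_force: 29.8
```

Request:
{"name": "step_arm", "arguments": {
  "slide": [
    [0,0,0],
    [0,0,0],
    [0,0,0],
    [0,0,0],
    [0,0,0]
  ],
  "angular": [
    [0,0,0],
    [0,0,0],
    [0,0,0],
    [0,0,0],
    [0,0,0]
  ],
  "jaw": [0.2,0.2,0.2,0.2,0.2]
}}

```text
t: 25.72
eef_pos: [477.9, 303.1, 40.0]
tcp_rot: [3.139, -0.002, 1.382]
force: [-0.7, -0.8, 6.0]
width: 32.1
grasp_force: 30.0
```

Request:
{"name": "step_arm", "arguments": {
  "slide": [
    [0,0,-0.8],
    [0,0,-1.6],
    [0,0,-2.4],
    [0,0,-3],
    [0,0,-3]
  ],
  "angular": [
    [0,0,0],
    [0,0,0],
    [0,0,0],
    [0,0,0],
    [0,0,0]
  ],
  "jaw": [0.2,0.2,0.2,0.2,0.2]
}}

```text
t: 26.13
eef_pos: [479.7, 304.2, 165.1]
tcp_rot: [3.132, -0.008, 1.382]
force: [1.1, 0.9, 0.5]
width: 32.5
grasp_force: 30.0
```

Run:
```python
from h import *
w,c=snap('wrist','ph1');s=ctrl.get_state();print(s['eef_pos'],s['width'])
h=cv2.cvtColor(w,cv2.COLOR_BGR2HSV)
m=cv2.inRange(h,(18,90,25),(34,255,255))[200:420,270:370]
n,l,st,ce=cv2.connectedComponentsWithStats(m);i=1+st[1:,4].argmax();print('yellow',st[i],ce[i])
m=cv2.inRange(h,(45,90,20),(85,255,255))[200:480,270:370]
n,l,st,ce=cv2.connectedComponentsWithStats(m);i=1+st[1:,4].argmax();print('green',st[i],ce[i])
plan([((477.5,301,280),Rd(1.382)),((539.3,-216.7,280),Rd(1.311))],dl=175)
```

```text
[478.50496258 303.61084397 161.7907991 ] 32.87281879119099
yellow [   6   57   89   95 4944] [50.09061489 99.73058252]
green [   0  127  100   96 7733] [ 49.97219708 175.01202638]
slide [-0.06, 0.01, -2.96] ang [0.07, -0.05, -0.0]
  ->  [477.7 300.8 280.2] [-3.141 -0.     1.382]
slide [-4.14, 1.31, 0.0] ang [-0.0, -0.0, 0.27]
slide [-4.11, 1.42, 0.0] ang [-0.0, -0.0, 0.27]
slide [-4.07, 1.5, 0.0] ang [-0.0, -0.0, 0.27]
  ->  [ 539.2 -216.7  280. ] [-3.141 -0.     1.311]
```

Request:
{"name": "step_arm", "arguments": {
  "slide": [
    [0,0,-0.8],
    [0,0,-1.6],
    [0,0,-2.4],
    [0,0,-2.96],
    [0,0,-2.96]
  ],
  "angular": [
    [0,0,0],
    [0,0,0],
    [0,0,0],
    [0,0,0],
    [0,0,0]
  ],
  "jaw": [0.2,0.2,0.2,0.2,0.2]
}}

```text
t: 26.6
eef_pos: [478.2, 303.4, 280.9]
tcp_rot: [3.135, -0.005, 1.382]
force: [-0.1, 0.1, 0.4]
width: 32.3
grasp_force: 30.1
```

Request:
{"name": "step_arm", "arguments": {
  "slide": [
    [-0.7,0.2,0],
    [-1.5,0.46,0],
    [-2.4,0.75,0],
    [-3.3,1.04,0],
    [-4.14,1.31,0]
  ],
  "angular": [
    [0,0,0.27],
    [0,0,0.27],
    [0,0,0.27],
    [0,0,0.27],
    [0,0,0.27]
  ],
  "jaw": [0.2,0.2,0.2,0.2,0.2]
}}

```text
t: 27.02
eef_pos: [496.2, 128.3, 273.0]
tcp_rot: [-3.137, 0.002, 1.359]
force: [-0.8, -0.7, -0.2]
width: 32.5
grasp_force: 30.1
```

Request:
{"name": "step_arm", "arguments": {
  "slide": [
    [-0.9,0.3,0],
    [-1.8,0.6,0],
    [-2.6,0.9,0],
    [-3.4,1.2,0],
    [-4.11,1.42,0]
  ],
  "angular": [
    [0,0,0.27],
    [0,0,0.27],
    [0,0,0.27],
    [0,0,0.27],
    [0,0,0.27]
  ],
  "jaw": [0.2,0.2,0.2,0.2,0.2]
}}

```text
t: 27.43
eef_pos: [517.2, -44.6, 272.9]
tcp_rot: [-3.136, 0.0, 1.334]
force: [0.7, 0.4, -1.3]
width: 32.4
grasp_force: 30.1
```

Request:
{"name": "step_arm", "arguments": {
  "slide": [
    [-0.9,0.3,0],
    [-1.8,0.65,0],
    [-2.7,1.0,0],
    [-3.5,1.3,0],
    [-4.07,1.5,0]
  ],
  "angular": [
    [0,0,0.27],
    [0,0,0.27],
    [0,0,0.27],
    [0,0,0.27],
    [0,0,0.27]
  ],
  "jaw": [0.2,0.2,0.2,0.2,0.2]
}}

```text
t: 27.85
eef_pos: [537.3, -217.7, 272.3]
tcp_rot: [-3.136, -0.0, 1.309]
force: [0.1, 0.2, -0.9]
width: 32.6
grasp_force: 30.1
```

Request:
{"name": "step_arm", "arguments": {
  "slide": [
    [0,0,0],
    [0,0,0],
    [0,0,0],
    [0,0,0],
    [0,0,0]
  ],
  "angular": [
    [0,0,0],
    [0,0,0],
    [0,0,0],
    [0,0,0],
    [0,0,0]
  ],
  "jaw": [0.2,0.2,0.2,0.2,0.2]
}}

```text
t: 28.27
eef_pos: [538.2, -213.5, 276.2]
tcp_rot: [-3.141, -0.0, 1.313]
force: [0.2, 0.0, -0.8]
width: 32.5
grasp_force: 30.1
```

Run:
```python
from h import *
w,c=snap('wrist','ph2');s=ctrl.get_state();p=s['eef_pos'];print(p,s['width'])
h=cv2.cvtColor(w,cv2.COLOR_BGR2HSV);u=np.array([.257,.966])
m=cv2.inRange(h,(20,130,25),(34,255,255));col=[np.nonzero(m[200:420,x])[0] for x in(312,320,328)];print([(k.min()+200,k.max()+200,len(k)) for k in col if len(k)])
r=min(k.min() for k in col if len(k))+200
q=plane('wrist',(320,r),p[2]-29,c);print('phial off',(q[:2]-p[:2])@u-17)
for bay in range(3):
  pass
plan([((539.3,-216.7,130),Rd(1.311)),((539.3,-216.7,44),Rd(1.311))])
```

```text
[ 538.27190125 -213.54841548  276.49576244] 32.46147873239602
[(np.int64(258), np.int64(324), 59), (np.int64(257), np.int64(325), 56), (np.int64(258), np.int64(326), 58)]
phial off -1.1472899643919803
slide [-0.07, 0.04, 3.66] ang [0.0, -0.0, 0.02]
  ->  [ 539.1 -216.6  130.1] [ 3.142 -0.     1.311]
slide [-0.0, 0.0, 2.15] ang [0.0, -0.0, 0.0]
  ->  [ 539.1 -216.6   44.1] [ 3.142 -0.     1.311]
```

Request:
{"name": "step_arm", "arguments": {
  "slide": [
    [-0.04,0.04,0.9],
    [-0.04,0.04,1.8],
    [-0.04,0.04,2.7],
    [-0.04,0.04,3.4],
    [-0.04,0.04,3.66]
  ],
  "angular": [
    [0,0,0],
    [0,0,0],
    [0,0,0],
    [0,0,0],
    [0,0,0]
  ],
  "jaw": [0.2,0.2,0.2,0.2,0.2]
}}

```text
t: 28.73
eef_pos: [536.7, -214.5, 124.6]
tcp_rot: [-3.133, -0.002, 1.312]
force: [-0.2, -0.2, -1.6]
width: 32.6
grasp_force: 30.1
```

Request:
{"name": "step_arm", "arguments": {
  "slide": [
    [0,0,0.5],
    [0,0,1],
    [0,0,1.5],
    [0,0,1.9],
    [0,0,2]
  ],
  "angular": [
    [0,0,0],
    [0,0,0],
    [0,0,0],
    [0,0,0],
    [0,0,0]
  ],
  "jaw": [0.2,0.2,0.2,0.2,0.2]
}}

```text
t: 29.15
eef_pos: [538.4, -215.7, 48.2]
tcp_rot: [-3.138, -0.001, 1.312]
force: [-0.7, 0.4, -1.0]
width: 32.7
grasp_force: 30.1
```

Request:
{"name": "step_arm", "arguments": {
  "slide": [
    [0,0,0],
    [0,0,0],
    [0,0,0],
    [0,0,0]
  ],
  "angular": [
    [0,0,0],
    [0,0,0],
    [0,0,0],
    [0,0,0]
  ],
  "jaw": [0.2,0.2,0.2,0.2]
}}

```text
t: 29.48
eef_pos: [540.6, -217.4, 52.2]
tcp_rot: [3.138, 0.001, 1.311]
force: [0.3, -0.5, -1.3]
width: 32.6
grasp_force: 30.1
```

Request:
{"name": "step_arm", "arguments": {
  "slide": [
    [-0.01,0,0.1],
    [-0.01,0,0.2],
    [-0.01,0,0.28],
    [-0.01,0,0.34],
    [-0.01,0,0.34]
  ],
  "angular": [
    [0,0,0],
    [0,0,0],
    [0,0,0],
    [0,0,0],
    [0,0,0]
  ],
  "jaw": [0.2,0.2,0.2,0.2,0.2]
}}

```text
t: 29.9
eef_pos: [539.0, -217.2, 37.0]
tcp_rot: [-3.141, -0.0, 1.311]
force: [-1.5, 0.8, 3.2]
width: 33.1
grasp_force: 30.4
```

Request:
{"name": "step_arm", "arguments": {
  "slide": [
    [0,0,0.02],
    [0,0,0.04],
    [0,0,0.06],
    [0,0,0.06]
  ],
  "angular": [
    [0,0,0],
    [0,0,0],
    [0,0,0],
    [0,0,0]
  ],
  "jaw": [0.2,0.2,0.2,0.2]
}}

```text
t: 30.23
eef_pos: [539.1, -217.3, 36.9]
tcp_rot: [-3.141, 0.0, 1.311]
force: [-5.4, 3.7, 13.1]
width: 32.5
grasp_force: 31.4
```

Request:
{"name": "step_arm", "arguments": {
  "slide": [
    [0,0,-0.04],
    [0,0,-0.07],
    [0,0,-0.07],
    [0,0,-0.07],
    [0,0,-0.07]
  ],
  "angular": [
    [0,0,0],
    [0,0,0],
    [0,0,0],
    [0,0,0],
    [0,0,0]
  ],
  "jaw": [0.2,0.2,0.45,0.6,0.8]
}}

```text
t: 30.65
eef_pos: [539.1, -217.1, 36.3]
tcp_rot: [-3.141, -0.0, 1.311]
force: [0.1, -0.1, 0.7]
width: 61.7
grasp_force: 0.0
```

Request:
{"name": "step_arm", "arguments": {
  "slide": [
    [0,0,0],
    [0,0,-0.5],
    [0,0,-1.2],
    [0,0,-2],
    [0,0,-3]
  ],
  "angular": [
    [0,0,0],
    [0,0,0],
    [0,0,0],
    [0,0,0],
    [0,0,0]
  ],
  "jaw": [0.95,1,1,1,1]
}}

```text
t: 31.07
eef_pos: [537.8, -216.5, 155.3]
tcp_rot: [-3.136, -0.001, 1.311]
force: [1.6, 0.5, 0.2]
width: 85.5
grasp_force: 0.0
```

Request:
{"name": "step_arm", "arguments": {
  "slide": [
    [0,0,-1],
    [0,0,-2],
    [0,0,-3],
    [0,0,-3.8],
    [0,0,-3.8]
  ],
  "angular": [
    [0,0,0],
    [0,0,0],
    [0,0,0],
    [0,0,0],
    [0,0,0]
  ],
  "jaw": [1,1,1,1,1]
}}

```text
t: 31.48
eef_pos: [541.3, -218.3, 318.6]
tcp_rot: [3.126, 0.003, 1.311]
force: [-0.0, -0.5, 1.4]
width: 85.4
grasp_force: 0.0
```

Request:
{"name": "step_arm", "arguments": {
  "slide": [
    [0,0,0],
    [0,0,0],
    [0,0,0]
  ],
  "angular": [
    [0,0,0],
    [0,0,0],
    [0,0,0]
  ],
  "jaw": [1,1,1]
}}

```text
t: 31.73
eef_pos: [538.7, -217.0, 306.4]
tcp_rot: [-3.137, -0.001, 1.311]
force: [0.3, -0.1, -0.1]
width: 85.2
grasp_force: 0.0
```

Run:
```python
from h import *
snap('wrist','ph3');s=ctrl.get_state();print(s['eef_pos'],s['joint_pos'].round(2))
th=np.radians(47);R=Rd(.718,th,'y');print('z,x axes',R.apply([[0,0,1],[1,0,0]]))
plan([((440,0,320),Rd(1.0,.3,'y')),((420,350,320),R),((445,389,167),R)],dl=180)
```

```text
[ 538.65635789 -216.95211296  306.19909404] [-0.48  0.16  1.14  0.    1.84 -0.22]
z,x axes [[ 0.55079929  0.48114279 -0.68199836]
 [ 0.51362865  0.44867291  0.7313537 ]]
slide [2.3, -1.89, -0.16] ang [-0.29, 1.7, 1.76]
slide [2.0, -2.22, 0.11] ang [-0.3, 1.71, 1.77]
  ->  [4.401e+02 2.000e-01 3.199e+02] [ 3.142 -0.3    1.   ]
slide [3.39, -2.57, 1.05] ang [-0.87, 2.96, 1.38]
slide [2.69, -3.05, 1.62] ang [-0.87, 2.96, 1.39]
  ->  [419.9 350.  319.9] [ 3.141 -0.821  0.718]
slide [-2.04, -0.32, 3.42] ang [0.0, -0.0, -0.0]
  ->  [445.  388.8 166.9] [ 3.141 -0.821  0.718]
```

Request:
{"name": "step_arm", "arguments": {
  "slide": [
    [2.3,-1.89,-0.16],
    [2.3,-1.89,-0.16],
    [2.3,-1.89,-0.16],
    [2.3,-1.89,-0.16],
    [2.3,-1.89,-0.16]
  ],
  "angular": [
    [-0.29,1.7,1.76],
    [-0.29,1.7,1.76],
    [-0.29,1.7,1.76],
    [-0.29,1.7,1.76],
    [-0.29,1.7,1.76]
  ],
  "jaw": [1,1,1,1,1]
}}

```text
t: 32.2
eef_pos: [488.9, -107.8, 314.6]
tcp_rot: [3.128, -0.15, 1.16]
force: [0.1, -0.2, 0.1]
width: 85.3
grasp_force: 0.0
```

Request:
{"name": "step_arm", "arguments": {
  "slide": [
    [2,-2.22,0.11],
    [2,-2.22,0.11],
    [2,-2.22,0.11],
    [2,-2.22,0.11],
    [2,-2.22,0.11]
  ],
  "angular": [
    [-0.3,1.71,1.77],
    [-0.3,1.71,1.77],
    [-0.3,1.71,1.77],
    [-0.3,1.71,1.77],
    [-0.3,1.71,1.77]
  ],
  "jaw": [1,1,1,1,1]
}}

```text
t: 32.62
eef_pos: [440.5, 0.1, 321.4]
tcp_rot: [3.136, -0.3, 1.003]
force: [0.1, -0.1, 0.1]
width: 85.3
grasp_force: 0.0
```

Request:
{"name": "step_arm", "arguments": {
  "slide": [
    [3.39,-2.57,1.05],
    [3.39,-2.57,1.05],
    [3.39,-2.57,1.05],
    [3.39,-2.57,1.05],
    [3.39,-2.57,1.05]
  ],
  "angular": [
    [-0.87,2.96,1.38],
    [-0.87,2.96,1.38],
    [-0.87,2.96,1.38],
    [-0.87,2.96,1.38],
    [-0.87,2.96,1.38]
  ],
  "jaw": [1,1,1,1,1]
}}

```text
t: 33.03
eef_pos: [429.7, 179.1, 320.4]
tcp_rot: [3.117, -0.562, 0.878]
force: [-0.5, -0.1, 0.4]
width: 85.5
grasp_force: 0.0
```

Request:
{"name": "step_arm", "arguments": {
  "slide": [
    [2.69,-3.05,1.62],
    [2.69,-3.05,1.62],
    [2.69,-3.05,1.62],
    [2.69,-3.05,1.62],
    [2.69,-3.05,1.62]
  ],
  "angular": [
    [-0.87,2.96,1.39],
    [-0.87,2.96,1.39],
    [-0.87,2.96,1.39],
    [-0.87,2.96,1.39],
    [-0.87,2.96,1.39]
  ],
  "jaw": [1,1,1,1,1]
}}

```text
t: 33.45
eef_pos: [417.9, 355.2, 318.3]
tcp_rot: [3.137, -0.819, 0.73]
force: [0.0, -1.2, -0.5]
width: 85.2
grasp_force: 0.0
```

Request:
{"name": "step_arm", "arguments": {
  "slide": [
    [0,0,0],
    [0,0,0],
    [0,0,0],
    [0,0,0]
  ],
  "angular": [
    [0,0,0],
    [0,0,0],
    [0,0,0],
    [0,0,0]
  ],
  "jaw": [1,1,1,1]
}}

```text
t: 33.78
eef_pos: [422.0, 348.0, 320.6]
tcp_rot: [3.134, -0.822, 0.719]
force: [0.1, 0.8, 0.2]
width: 84.9
grasp_force: 0.0
```

Run:
```python
from h import *
w,c=snap('wrist','g1');s=ctrl.get_state();print(s['eef_pos'],s['tcp_rot'],s['joint_pos'].round(2))
h=cv2.cvtColor(w,cv2.COLOR_BGR2HSV);m=cv2.inRange(h,(0,140,30),(8,255,255))|cv2.inRange(h,(172,140,30),(180,255,255))
n,l,st,ce=cv2.connectedComponentsWithStats(m)
for i in range(1,n):
    if st[i,4]>60:print(st[i],ce[i].round(1))
R=Rd(.718,np.radians(47),'y');plan([((445,389,167),R)])
t,_=snap('top','t4');s,_=snap('scene','s4s')
o=np.zeros((600,800,3),np.uint8);o[:360,:480]=cv2.resize(w,(480,360));o[360:600,:320]=cv2.resize(t,(320,240));o[:400,480:800]=cv2.resize(s,(533,400))[:,60:380];cv2.imwrite('pics/g1c.png',o)
```

```text
[421.95943152 347.91998126 320.8517523 ] [ 3.1343976  -0.82208507  0.71903772] [ 0.49 -0.48  1.87  0.2   0.95  1.3 ]
[294  52   6  47 196] [295.7  72.6]
[347  81  38  27 802] [365.9  93.7]
[ 498  165  119  158 4402] [555.4 246.9]
[  432   202   152   171 11555] [507.2 285.8]
[261 236  57  53 990] [289.1 261.6]
[149 239  56  32 949] [174.6 254.3]
slide [-2.06, -0.42, 3.43] ang [0.07, -0.02, 0.01]
  ->  [445.  389.1 167. ] [ 3.141 -0.82   0.718]
```

View pics/g1c.png

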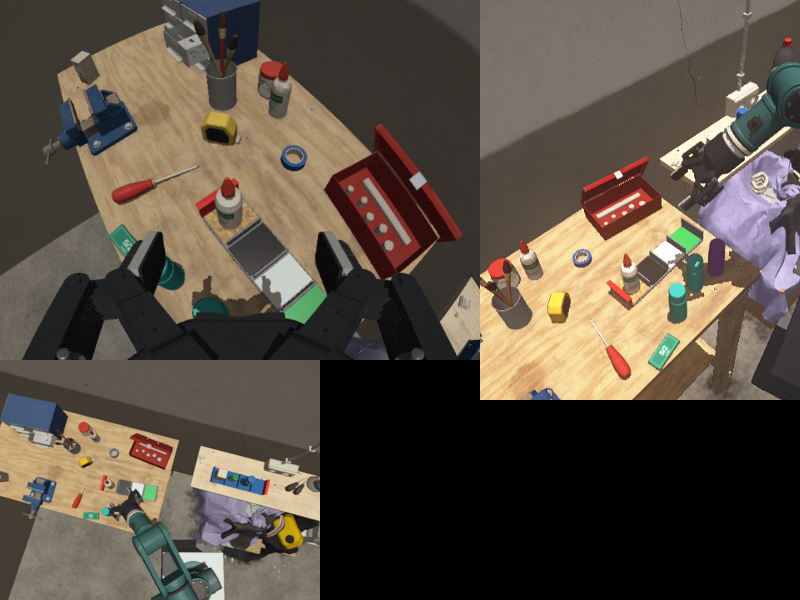

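The tilted view shows the glue alone in the grey rack, nozzle tip near (304,237), with space on all sides. The scene shows the screwdriver and tape undisturbed.

Run:
```python
from h import *
w,c=load('g1');_,c2=load('w2');_,c3=load('s1')
h=cv2.cvtColor(w,cv2.COLOR_BGR2HSV);m=cv2.inRange(h,(0,140,30),(8,255,255))|cv2.inRange(h,(172,140,30),(180,255,255))
for r in(236,237,238,240,245,250):x=np.nonzero(m[r,280:320])[0]+280;print(r,x.min(),x.max(),end=' ')
tip=(np.nonzero(m[237,280:320])[0].mean()+280,236.5)
print(tip,tri(ray('wrist',tip,c),ray('wrist',(310.75,64.25),c2),ray('wrist',(325,168),c3)))
# body edges (grey-white) mid row
g=(h[...,1]<60)&(h[...,2]>60)
for r in(275,285,295):
    x=np.nonzero(g[r,280:340])[0]+280;print(r,x.min(),x.max())
b=np.array([504.5,441]);o=np.array([np.cos(.718),np.sin(.718)])
R=Rd(.718,np.radians(47),'y')
plan([((445,389,167),R)])
```

```text
236 301 304 237 300 304 238 300 312 240 299 314 245 297 317 250 292 317 (np.float64(302.0), 236.5) (array([504.59009578, 441.28438897, 164.41175374]), np.float64(0.49705122704582166))
275 288 334
285 290 321
295 293 339
slide [-2.07, -0.41, 3.43] ang [0.07, -0.03, 0.01]
  ->  [444.8 389.  166.9] [-3.142 -0.82   0.718]
```

Request:
{"name": "step_arm", "arguments": {
  "slide": [
    [-2.07,-0.41,3.43],
    [-2.07,-0.41,3.43],
    [-2.07,-0.41,3.43],
    [-2.07,-0.41,3.43],
    [-2.07,-0.41,3.43]
  ],
  "angular": [
    [0.07,-0.03,0],
    [0.07,-0.03,0],
    [0.07,-0.03,0],
    [0.07,-0.03,0],
    [0.07,-0.03,0]
  ],
  "jaw": [1,1,1,1,1]
}}

```text
t: 34.35
eef_pos: [439.8, 387.7, 154.5]
tcp_rot: [-3.138, -0.801, 0.719]
force: [-0.4, -0.5, -1.1]
width: 85.5
grasp_force: 0.0
```

Request:
{"name": "step_arm", "arguments": {
  "slide": [
    [0,0,0],
    [0,0,0],
    [0,0,0],
    [0,0,0]
  ],
  "angular": [
    [0,0,0],
    [0,0,0],
    [0,0,0],
    [0,0,0]
  ],
  "jaw": [1,1,1,1]
}}

```text
t: 34.68
eef_pos: [445.0, 391.0, 171.3]
tcp_rot: [3.14, -0.826, 0.723]
force: [-0.7, 0.5, 0.4]
width: 85.2
grasp_force: 0.0
```

Run:
```python
from h import *
b=np.array([504.6,441.3]);o=np.array([np.cos(.718),np.sin(.718)]);R=Rd(.718,np.radians(47),'y')
t=np.r_[b+o*16,79];print(t);plan([(t,R)])
```

```text
[516.6499679  451.82607588  79.        ]
slide [-0.11, 0.04, 3.29] ang [-0.02, -0.07, 0.04]
  ->  [516.6 451.7  79. ] [ 3.142 -0.82   0.718]
```

Request:
{"name": "step_arm", "arguments": {
  "slide": [
    [-0.05,0.02,0.5],
    [-0.1,0.04,1.0],
    [-0.11,0.04,1.5],
    [-0.11,0.04,1.9],
    [-0.11,0.04,2.2]
  ],
  "angular": [
    [0,-0.07,0.04],
    [0,-0.07,0.04],
    [0,-0.07,0.04],
    [0,-0.07,0.04],
    [0,-0.07,0.04]
  ],
  "jaw": [1,1,1,1,1]
}}

```text
t: 35.1
eef_pos: [491.9, 430.6, 105.0]
tcp_rot: [-3.139, -0.816, 0.717]
force: [0.5, 0.2, -0.3]
width: 85.1
grasp_force: 0.0
```

Request:
{"name": "step_arm", "arguments": {
  "slide": [
    [0,0,0.3],
    [0,0,0.55],
    [0,0,0.75],
    [0,0,0.85],
    [0,0,0.85]
  ],
  "angular": [
    [0,0,0],
    [0,0,0],
    [0,0,0],
    [0,0,0],
    [0,0,0]
  ],
  "jaw": [1,1,1,1,1]
}}

```text
t: 35.52
eef_pos: [509.6, 446.5, 80.8]
tcp_rot: [-3.138, -0.814, 0.717]
force: [0.3, -0.3, 0.4]
width: 85.3
grasp_force: 0.0
```

Request:
{"name": "step_arm", "arguments": {
  "slide": [
    [0,0,0],
    [0,0,0],
    [0,0,0]
  ],
  "angular": [
    [0,0,0],
    [0,0,0],
    [0,0,0]
  ],
  "jaw": [1,1,1]
}}

```text
t: 35.77
eef_pos: [509.1, 446.2, 81.0]
tcp_rot: [-3.139, -0.815, 0.718]
force: [0.9, 0.2, 0.5]
width: 85.8
grasp_force: 0.0
```

Run:
```python
from h import *
b=np.array([504.6,441.3]);o=np.array([np.cos(.718),np.sin(.718)]);R=Rd(.718,np.radians(47),'y')
plan([(np.r_[b+o*16,79],R)]);snap('wrist','g2')
```

```text
slide [0.12, 0.02, 0.2] ang [-0.03, 0.06, -0.0]
  ->  [516.5 451.7  79. ] [-3.141 -0.82   0.717]
```

Request:
{"name": "step_arm", "arguments": {
  "slide": [
    [0.05,0.02,0.1],
    [0.1,0.02,0.2],
    [0.1,0.02,0.2],
    [0.1,0.02,0.2],
    [0.1,0.02,0.2]
  ],
  "angular": [
    [0,0.05,0],
    [0,0.05,0],
    [0,0.05,0],
    [0,0.05,0],
    [0,0.05,0]
  ],
  "jaw": [1,1,0.9,0.8,0.7],
  "squeeze": 30
}}

```text
t: 36.23
eef_pos: [516.0, 451.3, 77.3]
tcp_rot: [-3.138, -0.818, 0.717]
force: [0.5, 0.4, 0.3]
width: 59.7
grasp_force: 0.0
```

Request:
{"name": "step_arm", "arguments": {
  "slide": [
    [0,0,0],
    [0,0,0],
    [0,0,0],
    [0,0,0],
    [0,0,0]
  ],
  "angular": [
    [0,0,0],
    [0,0,0],
    [0,0,0],
    [0,0,0],
    [0,0,0]
  ],
  "jaw": [0.6,0.5,0.4,0.3,0.3]
}}

```text
t: 36.65
eef_pos: [516.0, 451.3, 77.6]
tcp_rot: [-3.138, -0.818, 0.717]
force: [-0.2, -0.3, -0.0]
width: 41.0
grasp_force: 30.4
```

Request:
{"name": "step_arm", "arguments": {
  "slide": [
    [0,0,0],
    [0,0,0],
    [0,0,0],
    [0,0,0]
  ],
  "angular": [
    [0,0,0],
    [0,0,0],
    [0,0,0],
    [0,0,0]
  ],
  "jaw": [0.3,0.3,0.3,0.3]
}}

```text
t: 36.98
eef_pos: [516.0, 451.3, 77.6]
tcp_rot: [-3.138, -0.818, 0.717]
force: [-0.1, 1.0, 0.2]
width: 40.7
grasp_force: 30.4
```

Run:
```python
from h import *
s=ctrl.get_state();print(s['eef_pos'],s['tcp_rot'],s['force'],s['width'])
w,_=snap('wrist','g3');sc,_=snap('scene','g3s')
o=np.zeros((600,800,3),np.uint8);o[:480,:400]=w[:,120:520];o[:480,405:800]=cv2.resize(sc[230:350,205:304],None,fx=4,fy=4)[:,:395];cv2.imwrite('pics/g3c.png',o)
```

```text
[516.04508304 451.29173878  77.60830403] [-3.1383947  -0.81808972  0.71731072] [-0.08370749  1.01592813  0.20537257] 40.69566602033678
```

View pics/g3c.png

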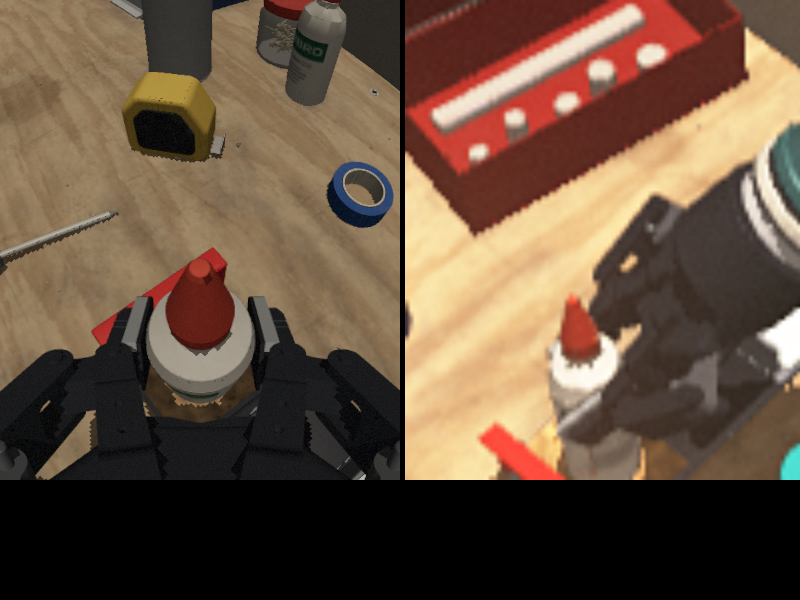

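The glue is held level between the pads, with the nozzle clear of the palm. Next is to lift and carry.

Run:
```python
from h import *
s=ctrl.get_state();R0=Rn.from_euler('xyz',s['tcp_rot']);R1=Rn.from_euler('z',-.26-.7173)*R0
plan([((516,451,270),R0),((480,60,270),Rn.from_euler('z',-.5)*R0),((516.2,-362.6,250),R1)],dl=175,da=30)
```

```text
slide [1.75, -0.0, -1.65] ang [0.0, 0.0, 0.0]
slide [1.76, -0.01, -1.64] ang [0.0, 0.0, 0.0]
  ->  [516.  451.2 270. ] [-3.138 -0.818  0.717]
slide [-1.62, 2.25, -1.74] ang [-1.39, 0.0, 1.31]
slide [-1.34, 2.62, -1.44] ang [-1.4, 0.01, 1.3]
slide [-1.03, 2.91, -1.1] ang [-1.39, 0.0, 1.31]
  ->  [479.9  59.8 269.9] [-3.138 -0.818  0.217]
slide [-0.44, 3.5, -0.24] ang [-1.33, 0.01, 1.25]
slide [-0.05, 3.53, 0.18] ang [-1.33, 0.0, 1.24]
slide [0.33, 3.48, 0.58] ang [-1.33, 0.01, 1.25]
  ->  [ 516.4 -362.7  250. ] [-3.138 -0.818 -0.26 ]
```

Request:
{"name": "step_arm", "arguments": {
  "slide": [
    [0.3,0,-0.28],
    [0.7,0,-0.66],
    [1.1,0,-1.04],
    [1.5,0,-1.42],
    [1.75,0,-1.65]
  ],
  "angular": [
    [0,0,0],
    [0,0,0],
    [0,0,0],
    [0,0,0],
    [0,0,0]
  ],
  "jaw": [0.3,0.3,0.3,0.3,0.3]
}}

```text
t: 37.5
eef_pos: [516.3, 451.2, 176.4]
tcp_rot: [-3.139, -0.82, 0.718]
force: [0.5, -0.6, -0.6]
width: 40.7
grasp_force: 30.9
```

Request:
{"name": "step_arm", "arguments": {
  "slide": [
    [0.4,0,-0.38],
    [0.8,0,-0.76],
    [1.2,0,-1.12],
    [1.5,0,-1.4],
    [1.76,0,-1.64]
  ],
  "angular": [
    [0,0,0],
    [0,0,0],
    [0,0,0],
    [0,0,0],
    [0,0,0]
  ],
  "jaw": [0.3,0.3,0.3,0.3,0.3]
}}

```text
t: 37.92
eef_pos: [516.1, 450.9, 271.2]
tcp_rot: [-3.139, -0.818, 0.718]
force: [0.3, 0.1, -0.2]
width: 40.6
grasp_force: 30.9
```

Request:
{"name": "step_arm", "arguments": {
  "slide": [
    [-0.2,0.3,-0.2],
    [-0.55,0.77,-0.6],
    [-0.9,1.25,-0.97],
    [-1.3,1.8,-1.4],
    [-1.62,2.25,-1.74]
  ],
  "angular": [
    [-0.2,0,0.19],
    [-0.47,0,0.44],
    [-0.77,0,0.73],
    [-1.1,0,1.04],
    [-1.39,0,1.31]
  ],
  "jaw": [0.3,0.3,0.3,0.3,0.3]
}}

```text
t: 38.33
eef_pos: [503.1, 318.9, 268.6]
tcp_rot: [-3.138, -0.815, 0.549]
force: [0.5, 1.0, -1.2]
width: 41.0
grasp_force: 30.9
```

Request:
{"name": "step_arm", "arguments": {
  "slide": [
    [-0.27,0.52,-0.29],
    [-0.54,1.05,-0.58],
    [-0.8,1.57,-0.86],
    [-1.07,2.1,-1.15],
    [-1.34,2.62,-1.44]
  ],
  "angular": [
    [-0.28,0,0.26],
    [-0.56,0,0.52],
    [-0.84,0,0.78],
    [-1.12,0,1.04],
    [-1.4,0,1.3]
  ],
  "jaw": [0.3,0.3,0.3,0.3,0.3]
}}

```text
t: 38.75
eef_pos: [491.3, 188.9, 268.9]
tcp_rot: [-3.139, -0.815, 0.383]
force: [0.3, -0.5, -1.5]
width: 40.8
grasp_force: 30.9
```

Request:
{"name": "step_arm", "arguments": {
  "slide": [
    [-0.21,0.58,-0.22],
    [-0.41,1.16,-0.44],
    [-0.62,1.75,-0.66],
    [-0.82,2.33,-0.88],
    [-1.03,2.91,-1.1]
  ],
  "angular": [
    [-0.28,0,0.26],
    [-0.56,0,0.52],
    [-0.84,0,0.78],
    [-1.12,0,1.04],
    [-1.39,0,1.31]
  ],
  "jaw": [0.3,0.3,0.3,0.3,0.3]
}}

```text
t: 39.17
eef_pos: [479.3, 58.6, 269.1]
tcp_rot: [-3.138, -0.816, 0.216]
force: [-0.1, 0.6, -1.2]
width: 40.6
grasp_force: 30.9
```

Request:
{"name": "step_arm", "arguments": {
  "slide": [
    [-0.09,0.7,-0.05],
    [-0.18,1.4,-0.1],
    [-0.26,2.1,-0.14],
    [-0.35,2.8,-0.19],
    [-0.44,3.5,-0.24]
  ],
  "angular": [
    [-0.27,0,0.25],
    [-0.53,0,0.5],
    [-0.8,0,0.75],
    [-1.06,0,1],
    [-1.33,0,1.25]
  ],
  "jaw": [0.3,0.3,0.3,0.3,0.3]
}}

```text
t: 39.58
eef_pos: [491.4, -82.7, 262.5]
tcp_rot: [-3.138, -0.815, 0.056]
force: [-0.1, -0.2, -1.9]
width: 40.4
grasp_force: 30.9
```

Request:
{"name": "step_arm", "arguments": {
  "slide": [
    [0,0.7,0.04],
    [-0.02,1.4,0.07],
    [-0.03,2.1,0.11],
    [-0.04,2.8,0.14],
    [-0.05,3.53,0.18]
  ],
  "angular": [
    [-0.27,0,0.25],
    [-0.53,0,0.5],
    [-0.8,0,0.75],
    [-1.06,0,1],
    [-1.33,0,1.24]
  ],
  "jaw": [0.3,0.3,0.3,0.3,0.3]
}}

```text
t: 40.0
eef_pos: [503.9, -223.2, 255.7]
tcp_rot: [-3.139, -0.815, -0.102]
force: [0.4, -0.0, -1.5]
width: 40.6
grasp_force: 30.9
```

Request:
{"name": "step_arm", "arguments": {
  "slide": [
    [0.08,0.8,0.13],
    [0.15,1.6,0.27],
    [0.23,2.4,0.4],
    [0.29,3.1,0.52],
    [0.33,3.48,0.58]
  ],
  "angular": [
    [-0.3,0,0.29],
    [-0.61,0,0.57],
    [-0.92,0,0.86],
    [-1.18,0,1.11],
    [-1.33,0,1.25]
  ],
  "jaw": [0.3,0.3,0.3,0.3,0.3]
}}

```text
t: 40.42
eef_pos: [516.0, -365.5, 248.6]
tcp_rot: [-3.139, -0.814, -0.263]
force: [0.1, 0.5, -1.7]
width: 40.7
grasp_force: 30.9
```

Request:
{"name": "step_arm", "arguments": {
  "slide": [
    [0,0,0],
    [0,0,0],
    [0,0,0],
    [0,0,0],
    [0,0,0]
  ],
  "angular": [
    [0,0,0],
    [0,0,0],
    [0,0,0],
    [0,0,0],
    [0,0,0]
  ],
  "jaw": [0.3,0.3,0.3,0.3,0.3]
}}

```text
t: 40.83
eef_pos: [516.7, -361.8, 250.5]
tcp_rot: [-3.14, -0.816, -0.257]
force: [-0.1, 0.5, 0.1]
width: 40.7
grasp_force: 30.9
```

Run:
```python
from h import *
s=ctrl.get_state();print(s['eef_pos'],s['tcp_rot'],s['force'],s['width'],s['joint_pos'].round(2))
snap('wrist','g4');R1=Rn.from_euler('xyz',[-3.1384,-.8181,-.26])
plan([((516.2,-362.6,160),R1),((516.2,-362.6,90),R1)])
```

```text
[ 516.717032   -361.77921764  250.50421883] [-3.13974655 -0.81625987 -0.25748093] [-0.10321824  0.54027876  0.10677161] 40.67565171006596 [-0.95 -0.18  1.8   0.61  0.94  0.67]
slide [-1.66, 0.02, 1.54] ang [-0.0, 0.02, 0.02]
  ->  [ 516.  -362.5  160. ] [-3.138 -0.818 -0.26 ]
slide [-1.27, 0.01, 1.2] ang [-0.0, -0.0, -0.0]
  ->  [ 516.2 -362.8   90.1] [-3.138 -0.818 -0.26 ]
```

Request:
{"name": "step_arm", "arguments": {
  "slide": [
    [-0.4,0,0.37],
    [-0.8,0.02,0.74],
    [-1.2,0.02,1.11],
    [-1.5,0.02,1.39],
    [-1.66,0.02,1.54]
  ],
  "angular": [
    [0,0,0],
    [0,0,0],
    [0,0,0],
    [0,0,0],
    [0,0,0]
  ],
  "jaw": [0.3,0.3,0.3,0.3,0.3]
}}

```text
t: 41.3
eef_pos: [515.1, -361.8, 156.5]
tcp_rot: [-3.136, -0.812, -0.261]
force: [-0.2, 0.3, -1.3]
width: 40.5
grasp_force: 30.9
```

Request:
{"name": "step_arm", "arguments": {
  "slide": [
    [-0.3,0,0.28],
    [-0.6,0,0.57],
    [-0.9,0,0.85],
    [-1.15,0,1.09],
    [-1.27,0,1.2]
  ],
  "angular": [
    [0,0,0],
    [0,0,0],
    [0,0,0],
    [0,0,0],
    [0,0,0]
  ],
  "jaw": [0.3,0.3,0.3,0.3,0.3]
}}

```text
t: 41.72
eef_pos: [515.7, -362.6, 88.1]
tcp_rot: [-3.138, -0.814, -0.26]
force: [-0.8, 0.8, -1.9]
width: 40.5
grasp_force: 30.9
```

Request:
{"name": "step_arm", "arguments": {
  "slide": [
    [0,0,0],
    [0,0,0],
    [0,0,0]
  ],
  "angular": [
    [0,0,0],
    [0,0,0],
    [0,0,0]
  ],
  "jaw": [0.3,0.3,0.3]
}}

```text
t: 41.97
eef_pos: [516.6, -364.2, 91.6]
tcp_rot: [3.141, -0.818, -0.257]
force: [0.1, 0.9, -0.2]
width: 40.6
grasp_force: 30.9
```

Run:
```python
from h import *
s=ctrl.get_state();print(s['eef_pos'],s['tcp_rot'],s['force'],s['width'])
w,_=snap('wrist','g5');t,_=snap('top','g5t');sc,_=snap('scene','g5s');w4,_=load('g4');s4,_=load('s4')
o=np.zeros((600,800,3),np.uint8);o[:300,:400]=cv2.resize(w,(400,300));o[300:,:400]=cv2.resize(s4,(400,300));o[:240,400:800]=cv2.resize(t[190:286,410:570],(400,240));o[240:540,400:800]=cv2.resize(sc[110:215,310:450],(400,300));cv2.imwrite('pics/g5c.png',o)
plan([((516.2,-362.6,76),Rn.from_euler('xyz',[-3.1384,-.8181,-.26]))])
```

```text
[ 516.64595955 -364.22700837   91.6423656 ] [ 3.14117648 -0.81829757 -0.25748422] [ 0.10116855  0.92320867 -0.21957639] 40.555534049356574
slide [-0.29, -0.03, 0.25] ang [0.02, 0.0, 0.02]
  ->  [ 516.2 -362.8   76.1] [-3.138 -0.818 -0.26 ]
```

View pics/g5c.png

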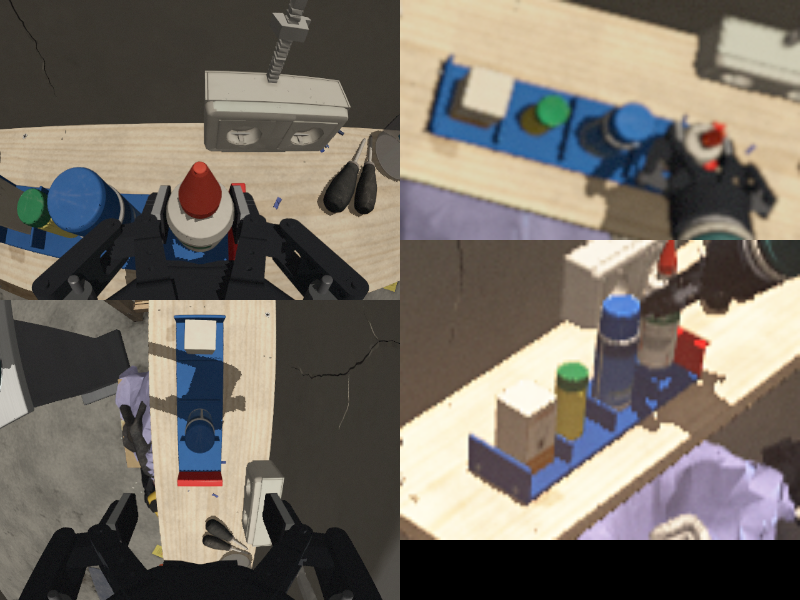

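Bulb, phial and spray stand upright in their bays. The glue hangs over bay 1, clear of the spray and the red plate. Now I lower it to contact.

Request:
{"name": "step_arm", "arguments": {
  "slide": [
    [-0.08,-0.01,0.07],
    [-0.16,-0.02,0.14],
    [-0.24,-0.03,0.2],
    [-0.29,-0.03,0.25],
    [-0.29,-0.03,0.25]
  ],
  "angular": [
    [0,0,0],
    [0,0,0],
    [0,0,0],
    [0,0,0],
    [0,0,0]
  ],
  "jaw": [0.3,0.3,0.3,0.3,0.3]
}}

```text
t: 42.53
eef_pos: [515.9, -362.1, 74.6]
tcp_rot: [-3.139, -0.817, -0.26]
force: [-0.3, 0.5, 0.9]
width: 40.1
grasp_force: 31.0
```

Request:
{"name": "step_arm", "arguments": {
  "slide": [
    [-0.01,0,0.01],
    [-0.02,0,0.02],
    [-0.03,0,0.03],
    [-0.03,0,0.03]
  ],
  "angular": [
    [0,0,0],
    [0,0,0],
    [0,0,0],
    [0,0,0]
  ],
  "jaw": [0.3,0.3,0.3,0.3]
}}

```text
t: 42.87
eef_pos: [516.7, -362.4, 74.6]
tcp_rot: [-3.14, -0.819, -0.259]
force: [-3.2, 2.7, 7.3]
width: 40.4
grasp_force: 31.6
```

Contact came at 74.6, as predicted. Open partly, back off along the tool axis, then clear the scene.

Request:
{"name": "step_arm", "arguments": {
  "slide": [
    [0.02,0,-0.02],
    [0.02,0,-0.02],
    [0.02,0,-0.02],
    [0.02,0,-0.02],
    [0.02,0,-0.02]
  ],
  "angular": [
    [0,0,0],
    [0,0,0],
    [0,0,0],
    [0,0,0],
    [0,0,0]
  ],
  "jaw": [0.45,0.5,0.55,0.6,0.64]
}}

```text
t: 43.28
eef_pos: [515.5, -362.0, 73.3]
tcp_rot: [-3.139, -0.815, -0.26]
force: [-0.2, 0.5, 0.2]
width: 54.4
grasp_force: 0.0
```

Request:
{"name": "step_arm", "arguments": {
  "slide": [
    [0,0,0],
    [0,0,0],
    [0,0,-0.3],
    [0,0,-0.7],
    [0,0,-1.2]
  ],
  "angular": [
    [0,0,0],
    [0,0,0],
    [0,0,0],
    [0,0,0],
    [0,0,0]
  ],
  "jaw": [0.64,0.64,0.64,0.64,0.64]
}}

```text
t: 43.7
eef_pos: [481.4, -352.5, 105.8]
tcp_rot: [-3.137, -0.814, -0.26]
force: [0.8, -0.3, -0.1]
width: 54.8
grasp_force: 0.0
```

Request:
{"name": "step_arm", "arguments": {
  "slide": [
    [0,0,-0.8],
    [0,0,-1.7],
    [0,0,-2.6],
    [0,0,-3.4],
    [0,0,-3.8]
  ],
  "angular": [
    [0,0,0],
    [0,0,0],
    [0,0,0],
    [0,0,0],
    [0,0,0]
  ],
  "jaw": [0.64,0.64,0.64,0.64,0.64]
}}

```text
t: 44.12
eef_pos: [373.6, -325.6, 214.6]
tcp_rot: [3.136, -0.819, -0.255]
force: [-0.4, -0.6, 1.0]
width: 54.5
grasp_force: 0.0
```

Request:
{"name": "step_arm", "arguments": {
  "slide": [
    [0,0,0],
    [0,0,0],
    [0,0,0],
    [0,0,0],
    [0,0,0]
  ],
  "angular": [
    [0,0,0],
    [0,0,0],
    [0,0,0],
    [0,0,0],
    [0,0,0]
  ],
  "jaw": [0.64,0.64,0.64,0.64,0.64]
}}

```text
t: 44.53
eef_pos: [375.2, -324.5, 209.1]
tcp_rot: [-3.135, -0.814, -0.261]
force: [0.7, 0.6, -0.4]
width: 54.7
grasp_force: 0.0
```

Run:
```python
from h import *
w,_=snap('wrist','f');t,_=snap('top','ft');sc,_=snap('scene','fs')
o=np.zeros((600,800,3),np.uint8);o[:300,:400]=cv2.resize(w,(400,300));o[:288,400:800]=cv2.resize(t[190:286,410:543],(400,288));o[300:600,400:800]=cv2.resize(sc[110:215,310:450],(400,300));o[300:,:400]=cv2.resize(sc,(400,300));cv2.imwrite('pics/fc.png',o)
```

```text
(no output)
```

View pics/fc.png

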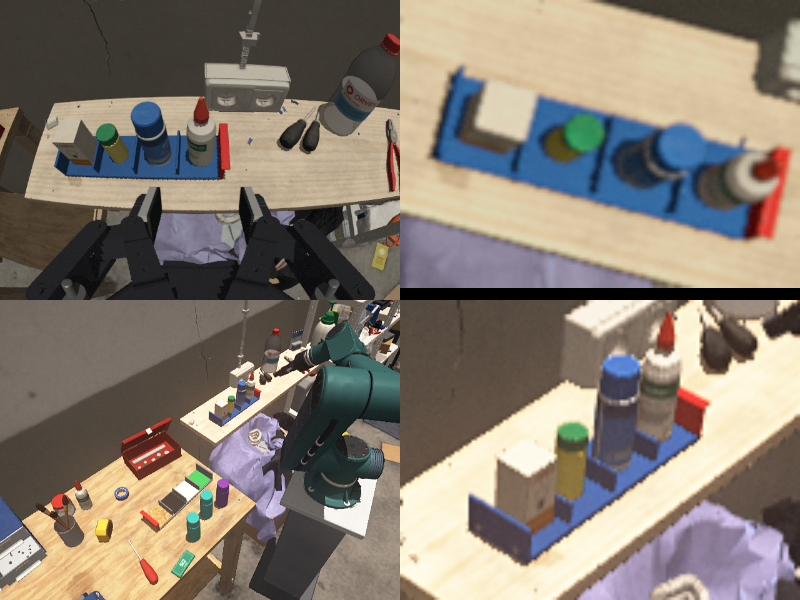

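The final picture shows bulb, phial, spray and glue upright, one per bay, with glue next to the red plate and nothing touching. One numeric check before handing in.

Run:
```python
from h import *
np.set_printoptions(precision=1,suppress=True)
u=np.array([.257,.966]);v=np.array([-.966,.257]);ctr=np.array([530,-251.5])
sc,c=load('fs')
g=lambda x,y:(310+(x-400)*.35,110+(y-300)*.35)
for n,t,s,z in(('spray',(503.1,238.3),g(621,368),133),('glue',(532,245),g(668,316),161),('phial',(470.8,236),g(573,432),88),('bulb',(444.2,229),g(527,457),93)):
    p=tri(ray('top',t),ray('scene',s));a=plane('top',t,z)[:2];b=plane('scene',s,z)[:2]
    print(n,p,*[('y',-(q-ctr)@u,'x',(q-ctr)@v) for q in(a,b)])
print(ctrl.get_state()['t'])
```

```text
spray (array([ 519.8, -289.6,  123.2]), np.float64(0.8788606660545311)) ('y', np.float64(37.397889984702495), 'x', np.float64(3.0541248369130116)) ('y', np.float64(27.152486121763534), 'x', np.float64(7.722268538068203))
glue (array([ 497.4, -348.8,  158.7]), np.float64(0.4586207860198066)) ('y', np.float64(101.9674582336156), 'x', np.float64(7.435097894526127)) ('y', np.float64(99.13838555466525), 'x', np.float64(8.148444279685966))
phial (array([ 534.5, -217.6,   83.2]), np.float64(3.555861094324158)) ('y', np.float64(-32.86865844192995), 'x', np.float64(8.419530953927278)) ('y', np.float64(-40.730964415449705), 'x', np.float64(5.191734869000053))
bulb (array([ 551.7, -147.1,   92.5]), np.float64(4.1301862600571155)) ('y', np.float64(-104.1873788065044), 'x', np.float64(9.422683350693559)) ('y', np.float64(-109.02971094358375), 'x', np.float64(2.693799832374649))
44.6833
```

Run:
```python
from h import *
np.set_printoptions(precision=1,suppress=True)
u=np.array([.257,.966]);v=np.array([-.966,.257]);ctr=np.array([530,-251.5])
w,c=load('f');h=cv2.cvtColor(w,cv2.COLOR_BGR2HSV)
m=cv2.inRange(h,(0,140,30),(8,255,255))|cv2.inRange(h,(172,140,30),(180,255,255))
x0=slice(305,340);r=np.nonzero(m[140:200,x0].any(1))[0].min()+140;cx=np.nonzero(m[r+1,x0])[0].mean()+305
b=cv2.inRange(h,(95,100,30),(125,255,255))
col=np.nonzero(b[200:320,322])[0]+200;print('tip',cx,r,'front edge row',col.max())
q=plane('wrist',(cx,r),161,c);print('glue y,x',-(q[:2]-ctr)@u,(q[:2]-ctr)@v)
for z in(0,8):
    q=plane('wrist',(322,col.max()),z,c);print('front edge z',z,'x',(q[:2]-ctr)@v)
wh=[i for i in range(230,300) if b[i,322]==0];print('non-blue rows',wh[:3],wh[-3:],[ (plane('wrist',(322,i),8,c)[:2]-ctr)@v for i in (col.max(),col.min())],col.min())
```

```text
tip 322.0 154 front edge row 286
glue y,x 110.60318794976766 -1.254954549348659
front edge z 0 x 39.80817499680535
front edge z 8 x 42.794232418239176
non-blue rows [230, 231, 232] [297, 298, 299] [np.float64(42.794232418239176), np.float64(21.447169426269564)] 267
```

The glue is at y 110.6, x −1.3 and its base stands on the plate; the front edge reads 42 mm, as it should. Handing in.

```bash
python3 -c "
from plant import ctrl
print(ctrl.job_done())"
```

```text
the job is handed in; nothing more can be done
None
```

I moved the glue, spray, phial and bulb to bays 1–4 of the blue rack, counted from its red end plate, and handed the job in at about 45 s; all four stood upright in the last pictures, and the hand-in returned no verdict.

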